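Load the plaster plugs into the covered moisture tester

TASK

The plaster test plugs have fallen over: first stand every one of them upright on its foot on the bench, all standing together and let go. Then load the moisture tester: feed each plug, upright, from the front into a lane of its own and slide it along under the hood, feeling for the hidden well, until its foot drops fully home; when all are home press the start button on top right down. Leave the glass jar and the cork block as they are.

Things in the scene. Friction and masses are not known exactly. Their poses are not given: they have to be found in the camera images.
- plug_1: Test plug, about 0.13 kg: plaster foot 44x44x34 mm on one end of a square wooden stem 14x14 mm (faces parallel to the foot's) that sticks 86 mm out; 120 mm long. Origin: centre of the foot's underside; +z along the stem to its free end, x and y square to the faces. Starts lying on its side, axis 22 mm up. Mass centre inside the foot: stands steadily. 2 or 3 plugs present; absent: None.
- plug_2: Test plug, the same shape and frame as plug_1. May be absent (None). A plug pinched with 4 N or so near the free end of its stem turns between the finger pads as it is raised and hangs foot down, within about 0.6 rad of upright; one let go on the bench at less than about 0.5 rad settles upright.
- plug_3: Test plug, the same shape and frame as plug_1. May be absent (None).
- tester: Moisture tester, low grey metal box fixed on the bench, 216x171x71 mm, frame on the bench: +x along the lanes from open front (-90 mm) to rear (+126 mm), +z up. Three lanes at y = -55, 0, +55 mm, 49 mm wide between 6 mm walls that begin with round noses at x = -49. Open apron in front, x -90 to -40, top 22 mm up. Solid block 71 mm high behind, x 78 to 126, bearing the button.
- hood (a point): Middle of the front edge of the hood's top (tester x = -40, y = 0, z = 71 mm). The hood covers the lanes from there to x = 79; underside 61 mm up. Over each lane's centre line it has a 20 mm wide slot, open to the front, in which a plug's stem travels. The black brush strips in the slots and lane mouths only hide the inside: they give way without force.
- lane_1 (a point): Point on the apron at the start of the lane at y = -55 mm (tester x = -65, z = 22 mm); axes as the tester's. The lane floor runs level from here (0.5 mm lower under the hood) to one well, as wide as the lane, 50 mm long in x and 14 mm deep (floor 8 mm above the bench). The well's middle is anywhere from tester x = 0 to +50 mm, different in each lane; unseen, to be felt.
- lane_2 (a point): The same for the lane at y = 0; its well is elsewhere in the same range.
- lane_3 (a point): The same for the lane at y = +55 mm; its well is elsewhere in the same range.
- start_button (a joint): Travel of the round start button (32 mm across) on top of the tester's rear block, 0 = up, 0.006 m = fully down; it springs back and takes about 5 N fully down; it counts as pressed beyond 0.0045 m.
- start_button_top (a point): Centre of the top face of the start button, at x = 102 mm, y = 0 in the tester's frame; pressed straight down.
- mould_flat: Fixed flat plaster mould that lies behind the plugs, left of the tester: a board 388 x 460 mm, 30 mm high, under a slab 338 x 415 mm whose top is 89 mm above the bench; small tools lie on it, up to 70 mm higher. Origin: centre of the underside, x away from the robot. Keep the foot of a plug off its board when standing it up.
- glass_jar: Bystander: screw-top jar, 69 mm across, 84 mm tall, upright on the bench. Origin: centre of its underside.
- cork_block: Bystander: cork sanding block 66 x 110 x 31 mm, lying on the bench at the left. Origin: centre of its underside.

How it is judged (in metres and radians):
On the way, in this order (a step that is already met when the one before it is completed fails the run):
1. all the plugs stand upright on the bench together, let go and at rest (angle between each of plug_1, plug_2, plug_3's own z axis and vertical below 0.12 rad and height (world z) of plug_1 between -0.008 and 0.008 m and linear speed of each of plug_1, plug_2, plug_3 below 0.02 m/s and contact force between the fingers and plug_1 below 0.2 N and height (world z) of plug_2 between -0.008 and 0.008 m and contact force between the fingers and plug_2 below 0.2 N and height (world z) of plug_3 between -0.008 and 0.008 m and contact force between the fingers and plug_3 below 0.2 N), for 0.2 s.
2. every plug is fully down in a well under the hood, upright and let go (angle between each of plug_1, plug_2, plug_3's own z axis and vertical below 0.12 rad and z of plug_1 in the frame of tester between 0.004 and 0.0125 m and x of plug_1 in the frame of tester between -0.015 and 0.065 m and y of plug_1 in the frame of tester between -0.07 and 0.07 m and linear speed of each of plug_1, plug_2, plug_3 below 0.02 m/s and z of plug_2 in the frame of tester between 0.004 and 0.0125 m and x of plug_2 in the frame of tester between -0.015 and 0.065 m and y of plug_2 in the frame of tester between -0.07 and 0.07 m and z of plug_3 in the frame of tester between 0.004 and 0.0125 m and x of plug_3 in the frame of tester between -0.015 and 0.065 m and y of plug_3 in the frame of tester between -0.07 and 0.07 m and contact force between the fingers and plug_1 below 0.2 N and contact force between the fingers and plug_2 below 0.2 N and contact force between the fingers and plug_3 below 0.2 N), for 0.2 s.
3. the start button is pressed right down (value of joint start_button above 0.0045 m).
At the end, for the whole second after the job is handed in: Every plug stands in a well of its own under the tester's hood: tilted less than 0.12 rad, its underside 4 to 12.5 mm above the bench (well floor 8 mm, lane floor 22 mm), at rest; the start button has been pressed after that beyond 4.5 mm and is up again (angle between each of plug_1, plug_2, plug_3's own z axis and vertical below 0.12 rad and z of plug_1 in the frame of tester between 0.004 and 0.0125 m and x of plug_1 in the frame of tester between -0.015 and 0.065 m and y of plug_1 in the frame of tester between -0.07 and 0.07 m and linear speed of each of plug_1, plug_2, plug_3 below 0.02 m/s and z of plug_2 in the frame of tester between 0.004 and 0.0125 m and x of plug_2 in the frame of tester between -0.015 and 0.065 m and y of plug_2 in the frame of tester between -0.07 and 0.07 m and z of plug_3 in the frame of tester between 0.004 and 0.0125 m and x of plug_3 in the frame of tester between -0.015 and 0.065 m and y of plug_3 in the frame of tester between -0.07 and 0.07 m and value of joint start_button below 0.002 m); the robot touches nothing.
It fails at once if the glass jar is shoved more than 50 mm or knocked over (distance of glass_jar from where it was at the start of the episode above 0.05 m or angle between glass_jar's own z axis and vertical above 0.5 rad).
It fails at once if the cork block is shoved more than 50 mm (distance of cork_block from where it was at the start of the episode above 0.05 m).
Of plug_1, plug_2, plug_3 only 2 to 3 are there at a start; the rules pass over those that are not, and their reading is None.
At some moment in a run one of plug_1, plug_2, plug_3 may be knocked a few centimetres aside while the robot is not near it.
Once in a run the grip may slacken for a moment while it holds something.
It also fails if it takes over 210 s, if anything falls off the work surface, if the arm or the gripper's body presses on something with over 40 N, if the wrist force passes 120 N, or if a joint passes its speed limit or range.

ROBOT

A 7-joint arm with a two-finger parallel gripper is mounted at the origin on a cart in front of the work surface, level with it; the furniture and walls round the work are solid. World frame = base frame: x ahead of the robot, y to its left, z up, the work surface at z = 0. Lengths are in mm, angles in rad, forces in N, time in s.
With the tool pointing down it reaches from about 400 to 875 mm from the base axis. Payload 4.4 kg.
Tool frame: the origin (TCP) lies at the very end of the fingers, on their centre line; the grasp point (between the pads) lies 19 mm behind it; z points along the fingers, y is the line along which they close (so a half turn about z gives the same grasp; the last joint's range is limited). The gripper opens to 85 mm and grips with 20 to 120 N. Pads are 22 mm wide; open, the fingers measure 114 mm over their backs; the gripper's body (76 mm by 85 mm) begins 54 mm behind the grasp point. The pads swing forward as they close: fully open they stand 13 mm farther back than shut.
Start: joints at [-1.228, 0.628, 0.038, 1.517, -0.027, 0.996, -0.02], TCP at [258.359, 596.463, 231.313] pointing down, gripper open.
Joint ranges: [-3.06, 3.06], [-0.37, 2.12], [-1.25, 1.32], [0.18, 2.47], [-1.1, 4.24], [0.23, 1.98], [-2.94, 2.94]. Speed limits (rad/s): [2.57, 2.57, 3.14, 3.14, 3.14, 3.14, 3.14].

INTERFACE

Orientations are given as [roll, pitch, yaw] about the fixed x, y, z axes, in that order (R = Rz(yaw) Ry(pitch) Rx(roll)).
In Python, from cell import read_state, get_image, camera_info, finish_job gives the robot as it stands.
- The arm moves only by the tool play_rows, never from a script. Its argument "deltas" is one flat list of numbers, 7 for each row, row after row: the shift along the tool's x, y, z in mm, then the turn, a rotation vector about the tool's x, y, z in rad, then the opening, from 0 (shut) to 1 (fully open). In form: [dx, dy, dz, ax, ay, az, grip, dx, dy, dz, ax, ay, az, grip, ...]. A call has 1 to 10 rows; each row is the pose to reach, as a shift and turn from the pose commanded when the call began, along the tool's axes at that moment; what a row does not reach only later rows make up. A row lasts 1/8 s, in which the tool goes at most 62.5 mm and 10.7 degrees, less where a joint would pass 70% of its speed; a pose out of reach is approached as far as the arm can. A call with a gripper value outside its range is refused whole. The fingers move at their own pace and stop on an object; the grip force is fixed at half the most. Time passes only in rows, so rows that repeat a pose let the fingers close. It gives the time, the measured TCP pose, the force, the opening and the grip force at its end, in the units of the state.
- read_state(): the state, without advancing time (a new reading comes with each control period).
- get_image(name): name is "side" or "top" or "wrist"; returns the picture (384x512x3 uint8, red, green, blue); there is no depth.
- camera_info(name): a dict with "fx", "fy", "cx", "cy" (pixels), "T" (4x4, takes a point from camera to world coordinates). Camera axes: x right, y down, z forward; pixel columns grow to the right and rows downward; lengths in mm; the calibration is good to about 2 mm. A picture is of the moment at which its call begins: read the wrist's pose just before it. camera_info takes no time and is no camera call; for the wrist camera it gives the pose at the moment of the call.
- finish_job(): hands the job in; it is judged then, once.
The state is a dict: "clock": time; "qpos": joint angles; "qd": joint speeds; "tau": joint torques, N m; "eef_pos": TCP position; "tool_rot": TCP orientation; "force": force on the tool from outside, world axes, zero at the start; "torque": the same for the moment, N m; "width": finger opening in mm; "gripper_force": force on a finger pad.
Only numpy, scipy, OpenCV 4.12 (cv2) and the standard library are available. Lean on these libraries where they do the work, as an engineer would, in place of code of your own. Each camera call takes 0.05 s, during which the arm holds its last target. There are 200 camera calls.

## Working session

There is one attempt and no reset: what is moved stays moved. The work goes in short steps, Python scripts to look and compute and a tool call to move; the robot and the scene stay as the last step left them, time stands still between calls to the robot, and variables do not carry over. Pictures are saved under pics/ and viewed, at most 14 in all, crops included, and the job is handed in when it is done.

Besides the shell and the picture viewer there is one more tool, called after "Call:" as name(argument=value, ...) on one line, values as JSON. play_rows: Moves the arm, as the interface text tells. Its arguments: {"type":"object","properties":{"deltas":{"type":"array"}},"required":["deltas"]}

```bash
mkdir -p pics; ls; python3 - <<'E'
from cell import *
import cv2,numpy as np
print(read_state())
for n in ("side","top"):
    im=get_image(n); cv2.imwrite(f"pics/{n}0.png",im[...,::-1])
    c=camera_info(n); print(n,{k:(np.round(v,3).tolist() if k=="T" else v) for k,v in c.items()})
E
```

```text
pics
{'clock': 0.0, 'qpos': array([-1.22781151,  0.62934013,  0.03841847,  1.51838824, -0.02697011,
        0.99628585, -0.02003677]), 'qd': array([ 0.00103447, -0.00126473,  0.00041664, -0.00087688, -0.00085543,
        0.00056853,  0.00058808]), 'tau': array([-1.59652707e-03, -5.63399041e+01,  1.22564189e+00, -1.93454182e+01,
        1.10268433e-02,  1.03339533e-02,  1.97665747e-05]), 'eef_pos': array([258.08959377, 595.87652009, 230.38607675]), 'tool_rot': array([-3.13968885e+00,  3.65475547e-05,  2.73280591e+00]), 'force': array([-0.50392232, -0.30588534, -0.02028272]), 'torque': array([-0.03711561,  0.00279689,  0.0151497 ]), 'gripper_force': 0.0, 'width': 85.92240353469217}
side {'fx': 472.32087025889007, 'fy': 472.32087025889007, 'cx': 250.82168458234304, 'cy': 194.22571653896534, 'T': [[0.921, -0.186, 0.341, 29.518], [-0.389, -0.452, 0.803, -1107.779], [0.005, -0.872, -0.489, 856.728], [0.0, 0.0, 0.0, 1.0]]}
top {'fx': 433.7903668705983, 'fy': 433.7903668705983, 'cx': 259.6315794264348, 'cy': 187.6397418006496, 'T': [[-0.018, -0.993, 0.12, 409.319], [-1.0, 0.02, 0.013, 124.445], [-0.016, -0.12, -0.993, 1439.889], [0.0, 0.0, 0.0, 1.0]]}
```

View pics/top0.png

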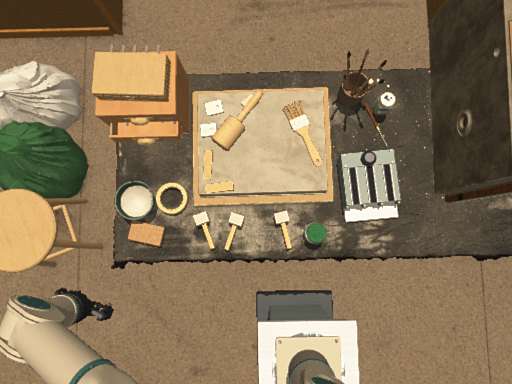

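View pics/side0.png

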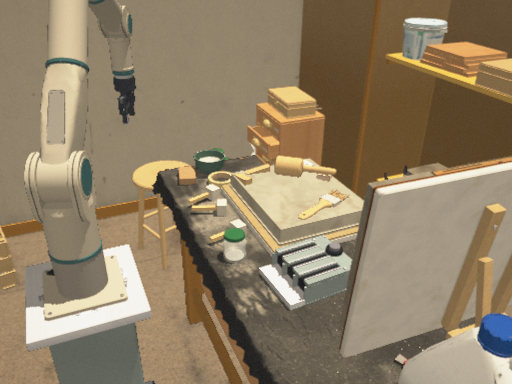

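```bash
cat > h.py <<'E'
from cell import *
import cv2,numpy as np
from scipy.spatial.transform import Rotation as Ro
def ray(c,u,v,z):
    T=np.array(c["T"]);d=T[:3,:3]@[(u-c["cx"])/c["fx"],(v-c["cy"])/c["fy"],1];o=T[:3,3]
    return o+d*(z-o[2])/d[2]
def proj(c,p):
    T=np.array(c["T"]);q=T[:3,:3].T@(np.array(p)-T[:3,3]);return np.array([c["cx"]+c["fx"]*q[0]/q[2],c["cy"]+c["fy"]*q[1]/q[2]])
def pose():
    s=read_state();return s,np.array(s["eef_pos"]),Ro.from_euler("xyz",s["tool_rot"])
def go(p,yaw):  # delta in tool axes to reach p (mm) pointing down with yaw
    s,e,R=pose();G=Ro.from_euler("xyz",[np.pi,0,yaw])
    return np.round(R.inv().apply(np.array(p)-e),1),np.round((R.inv()*G).as_rotvec(),3)
E
python3 - <<'E'
from h import *
c=camera_info("top");im=cv2.imread("pics/top0.png")
hsv=cv2.cvtColor(im,cv2.COLOR_BGR2HSV)
roi=np.zeros(im.shape[:2],np.uint8);roi[206:256,185:300]=1
w=((hsv[...,2]>190)&(hsv[...,1]<50)&(roi>0)).astype(np.uint8)
n,l,st,ce=cv2.connectedComponentsWithStats(w)
for i in range(1,n):
    if st[i,4]>30: print("foot",ce[i].round(1),st[i],ray(c,*ce[i],44).round())
y=((hsv[...,1]>70)&(hsv[...,2]>120)&(roi>0)).astype(np.uint8)
n,l,st,ce=cv2.connectedComponentsWithStats(y)
for i in range(1,n):
    if st[i,4]>20:
        yy,xx=np.where(l==i);v=cv2.fitLine(np.c_[xx,yy].astype(np.float32),cv2.DIST_L2,0,.01,.01).ravel()
        tip=[xx[yy>=yy.max()-1].mean(),yy.max()]
        P=ray(c,*ce[i],29);Q=ray(c,*(ce[i]+8*v[:2]),29)
        print("stem",ce[i].round(1),st[i],P.round(),"tip",ray(c,*tip,29).round(),"ang",np.arctan2(*(Q-P)[1::-1]).round(3))
for n_,p,z in(("jar",(316,232),84),("cork",(147,233),31),("button",(368,157),80),("apronL",(346,220),22),("apronR",(398,218),22),("hoodL",(345,206),71),("hoodR",(398,205),71),("mouldfront",(262,203),30)): print(n_,ray(c,*p,z).round())
s,e,R=pose();cw=camera_info("wrist");T=np.array(cw["T"]);print(cw["fx"],R.inv().apply(T[:3,3]-e).round(1),(R.inv().as_matrix()@T[:3,:3]).round(3))
cv2.imwrite("pics/tc.png",cv2.resize(im[140:260,180:410],None,fx=3.4,fy=3.4,interpolation=cv2.INTER_CUBIC))
E
```

```text
foot [283.  215.5] [275 210  14  11  59] [487.  70.  44.]
foot [202.3 216.1] [193 212  16   9  56] [490. 330.  44.]
foot [238.7 219.3] [234 215  10  11  51] [478. 213.  44.]
stem [243.3 228.9] [ 185  206  115   50 3752] [447. 199.  29.] tip [364. 247.  29.] ang -1.622
jar [432. -30.  84.]
cork [440. 512.  31.]
button [ 665. -203.   80.]
apronL [ 470. -135.   22.]
apronR [ 473. -304.   22.]
hoodL [ 512. -125.   71.]
hoodR [ 512. -292.   71.]
mouldfront [530. 137.  30.]
320.70450222228146 [  75.1    0.4 -142.8] [[-0.001 -0.957 -0.291]
 [ 1.    -0.001  0.001]
 [-0.001 -0.291  0.957]]
```

View pics/tc.png

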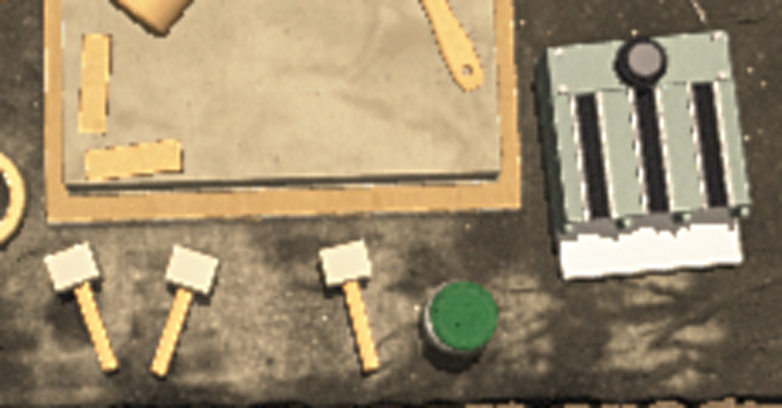

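```bash
cat >> h.py <<'E'
E
python3 - <<'E'
from h import *
c=camera_info("top")
f=lambda u,v,z: ray(c,180+u/3.4-.35,140+v/3.4-.35,z)
for n,a,b in(("A",(73,267),(112,370)),("B",(192,270),(160,375)),("C",(346,265),(370,369))):
    F=f(*a,44);t=f(*b,25);d=(t-F)[:2];L=np.linalg.norm(d);yaw=np.arctan2(d[1],d[0])%(2*np.pi)
    g=t[:2]-15*d/L;print(n,F.round(),t.round(),"L",L.round(),"yaw",yaw.round(3),"g",g.round(),go([*g,120],yaw))
for n,p,z in(("aL",(563,279),22),("aR",(742,264),22),("rL",(547,47),71),("rR",(726,33),71),("but",(642,60),78),("hL",(558,217),71),("hR",(742,207),71)):print(n,f(*p,z).round())
E
```

```text
A [484. 334.  44.] [386. 299.  25.] L 103.0 yaw 3.478 g [400. 304.] (array([-246.1, -211. ,  110.8]), array([-0.002, -0.001, -0.745]))
B [479. 221.  44.] [380. 254.  25.] L 104.0 yaw 2.818 g [395. 249.] (array([-263.1, -264. ,  110.9]), array([-0.002, -0.   , -0.085]))
C [480.  75.  44.] [382.  54.  25.] L 100.0 yaw 3.353 g [397.  57.] (array([-341.6, -439. ,  111.2]), array([-0.002, -0.001, -0.62 ]))
aL [ 464. -133.   22.]
aR [ 475. -304.   22.]
rL [ 680. -118.   71.]
rR [ 690. -286.   71.]
but [ 665. -205.   78.]
hL [ 520. -122.   71.]
hR [ 526. -292.   71.]
```

Call:
play_rows(deltas=[-246,-211,60,0,0,-0.745,1,-246,-211,60,0,0,-0.745,1,-246,-211,60,0,0,-0.745,1,-246,-211,60,0,0,-0.745,1,-246,-211,111,0,0,-0.745,1,-246,-211,111,0,0,-0.745,1,-246,-211,111,0,0,-0.745,1,-246,-211,111,0,0,-0.745,1,-246,-211,111,0,0,-0.745,1,-246,-211,111,0,0,-0.745,1])

```text
clock: 1.35
eef_pos: [400.0, 306.4, 120.9]
tool_rot: [3.141, 0.001, -2.804]
force: [0.5, 0.1, 0.1]
width: 85.3
gripper_force: 0.0
```

```bash
cat >> h.py <<'E'
def snap(n,name):
    c=camera_info(n);im=get_image(n)[...,::-1].copy();cv2.imwrite(f"pics/{name}.png",im);return c,im
E
python3 - <<'E'
from h import *
c,im=snap("wrist","w1");s,e,R=pose();print(e.round(1),s["tool_rot"],s["width"],s["clock"],np.round(s["qpos"],2))
np.save("pics/w1T.npy",c["T"]);print(c["cx"],c["cy"])
E
```

```text
[400.  306.1 120.8] [ 3.14095704e+00  1.01521415e-03 -2.80379560e+00] 85.25980229413682 1.4 [-0.6   0.59 -0.15  2.02  0.17  0.54  1.03]
255.09953609129178 195.96098774008925
```

View pics/w1.png

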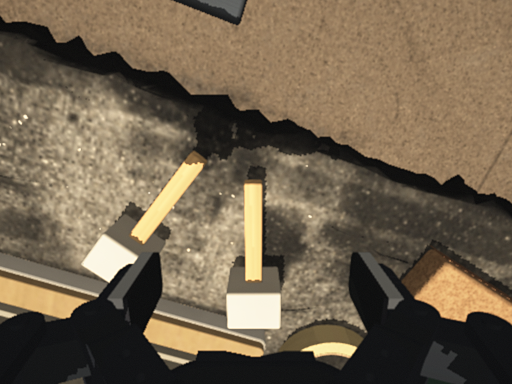

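```bash
python3 - <<'E'
from h import *
c=camera_info("wrist");s,e,R=pose()
for n,p,z in(("A tip",(254,182),29),("A stembase",(254.5,279),29),("A foot near top",(254,291),44),("A foot far",(254,328),44),("B tip",(198,157),29),("B base",(138,240),29)):
    P=ray(c,*p,z);print(n,P.round(),R.inv().apply(P-e).round(1))
E
```

```text
A tip [387. 302.  29.] [14.   0.2 91.8]
A stembase [465. 330.  29.] [-69.2   0.4  91.9]
A foot near top [467. 330.  44.] [-70.8   0.   76.9]
A foot far [500. 341.  44.] [-1.057e+02 -1.000e-01  7.690e+01]
B tip [382. 256.  29.] [ 33.1 -41.1  91.8]
B base [462. 230.  29.] [-33.6 -92.5  91.8]
```

Call:
play_rows(deltas=[0,0,60,0,0,0,0.5,0,0,100,0,0,0,0.5,0,0,115,0,0,0,0.5,0,0,115,0,0,0,0.3,0,0,115,0,0,0,0.16,0,0,115,0,0,0,0.16,0,0,115,0,0,0,0.16,0,0,115,0,0,0,0.16])

```text
clock: 2.4
eef_pos: [400.8, 305.5, 5.9]
tool_rot: [3.141, 0.002, -2.806]
force: [0.9, 0.7, 0.9]
width: 14.1
gripper_force: 8.3
```

Call:
play_rows(deltas=[0,0,0,0,0,0,0.163,0,0,0,0,0,0,0.163,0,0,0,0,0,0,0.163])

```text
clock: 2.78
eef_pos: [400.4, 305.2, 5.3]
tool_rot: [3.141, 0.0, -2.805]
force: [0.8, 0.3, 0.2]
width: 14.2
gripper_force: 3.3
```

Call:
play_rows(deltas=[0,0,-8,0,0,0,0.163,0,0,-18,0,0,0,0.163,0,0,-30,0,0,0,0.163,0,0,-42,0,0,0,0.163,0,0,-54,0,0,0,0.163,0,0,-66,0,0,0,0.163,0,0,-78,0,0,0,0.163,0,0,-90,0,0,0,0.163,0,0,-90,0,0,0,0.163,0,0,-90,0,0,0,0.163])

```text
clock: 4.03
eef_pos: [400.6, 305.4, 96.0]
tool_rot: [3.141, 0.001, -2.805]
force: [-0.2, 0.0, 4.9]
width: 14.0
gripper_force: 3.9
```

```bash
python3 - <<'E'
from h import *
snap("wrist","w2");snap("side","s2")
a=cv2.imread("pics/w2.png");b=cv2.imread("pics/s2.png")[140:300,130:330]
cv2.imwrite("pics/v2.png",np.hstack([cv2.resize(a,(400,300)),cv2.resize(b,(375,300))]))
E
```

```text
(no output)
```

View pics/v2.png

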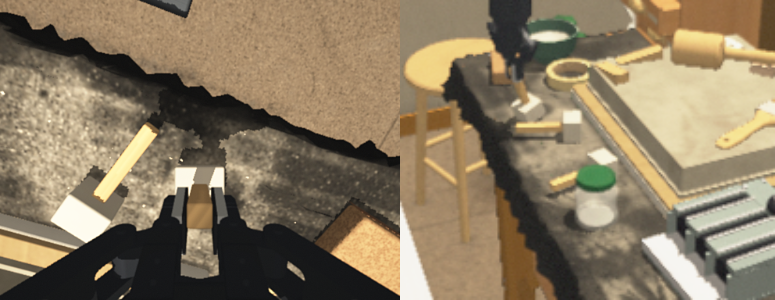

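Call:
play_rows(deltas=[0,0,-12,0,0,0,0.164,0,0,-25,0,0,0,0.164,0,0,-35,0,0,0,0.164,0,0,-35,0,0,0,0.164,0,0,-35,0,0,0,0.164,0,0,-35,0,0,0,0.164])

```text
clock: 4.88
eef_pos: [400.0, 304.8, 129.9]
tool_rot: [-3.141, -0.001, -2.805]
force: [0.7, -0.1, 0.2]
width: 14.1
gripper_force: 0.0
```

```bash
python3 - <<'E'
from h import *
snap("wrist","w3");snap("side","s3")
a=cv2.imread("pics/w3.png")[100:340,120:400];b=cv2.imread("pics/s3.png")[140:240,150:250]
cv2.imwrite("pics/v3.png",np.hstack([cv2.resize(a,(420,360)),cv2.resize(b,(360,360),interpolation=2)]))
E
```

```text
(no output)
```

View pics/v3.png

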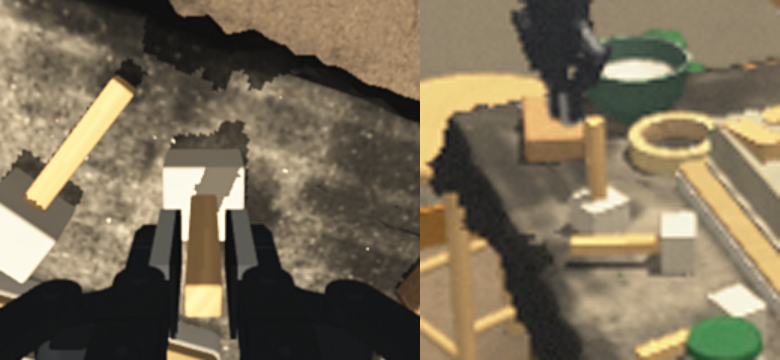

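```bash
python3 - <<'E'
from h import *
c=camera_info("wrist");s,e,R=pose()
for n,p,z in(("A tip mid",(255,299),120),("foot L",(228,202),34),("foot R",(280,202),34),("foot backL",(228,214),34)):
    P=ray(c,*p,z);print(n,P.round(),R.inv().apply(P-e).round(1))
E
```

```text
A tip mid [429. 316. 120.] [-31.5   0.7   9.9]
foot L [410. 287.  34.] [ -3.2 -20.2  95.9]
foot R [396. 325.  34.] [-3.3 20.5 95.9]
foot backL [419. 290.  34.] [-13.2 -20.5  95.9]
```

Call:
play_rows(deltas=[-28,0,0,0,0,0,0.35,-28,0,0,0,0,0,0.35,-28,0,40,0,0,0,0.35,-28,0,40,0,0,0,0.35,-28,0,40,0,0,0,0.14,-28,0,40,0,0,0,0.14,-28,0,40,0,0,0,0.14,-28,0,40,0,0,0,0.14])

```text
clock: 5.98
eef_pos: [426.9, 314.5, 90.9]
tool_rot: [3.141, 0.001, -2.805]
force: [0.2, -1.2, 1.5]
width: 12.9
gripper_force: 51.5
```

Call:
play_rows(deltas=[0,0,-8,0,0,0,0.15,-5,20,-8,0,0,0,0.15,-15,45,-8,0,0,0,0.15,-25,71,-8,0,0,0,0.15,-25,71,-8,0,0,0,0.15,-25,71,-4,0,0,0,0.15,-25,71,1,0,0,0,0.15,-25,71,1,0,0,0,0.15,-25,71,0,0,0,0,0.35,-25,71,0,0,0,0,0.35])

```text
clock: 7.22
eef_pos: [427.1, 389.0, 90.2]
tool_rot: [-3.141, 0.0, -2.806]
force: [0.5, -0.1, 0.5]
width: 29.9
gripper_force: 0.0
```

Call:
play_rows(deltas=[0,0,-30,0,0,0,0.35,0,0,-80,0,0,0,0.35,0,0,-90,0,0,0,0.35,0,0,-90,0,0,0,0.35])

```text
clock: 7.72
eef_pos: [427.1, 389.5, 180.6]
tool_rot: [3.141, 0.001, -2.806]
force: [-1.0, -0.2, -0.5]
width: 29.6
gripper_force: 0.0
```

```bash
python3 - <<'E'
from h import *
yaw=np.arctan2(26,-80);print(yaw,go([395,252,120],yaw));s,e,R=pose();print(e)
E
```

```text
2.827360754505455 (array([  75.6, -119.2,   60.5]), array([0.001, 0.001, 0.65 ]))
[427.09302733 389.46574271 180.56345204]
```

Call:
play_rows(deltas=[75,-119,0,0,0,0.65,0.5,75,-119,0,0,0,0.65,0.5,75,-119,0,0,0,0.65,0.5,75,-119,60,0,0,0.65,0.5,75,-119,60,0,0,0.65,0.5,75,-119,60,0,0,0.65,0.5,75,-119,60,0,0,0.65,0.5])

```text
clock: 8.6
eef_pos: [396.2, 253.4, 121.9]
tool_rot: [3.139, 0.002, 2.829]
force: [-0.2, 1.0, -0.7]
width: 42.6
gripper_force: 0.0
```

```bash
cat >> h.py <<'E'
def stem(name,zt=29,box=(0,260,150,360)):
    "lying stem seen by the wrist camera: tip and base at z=29, in tool frame"
    c,im=snap("wrist",name);s,e,R=pose();h=cv2.cvtColor(im,cv2.COLOR_BGR2HSV)
    m=((h[...,0]>10)&(h[...,0]<30)&(h[...,1]>70)&(h[...,2]>150)).astype(np.uint8);k=np.zeros_like(m);k[box[0]:box[1],box[2]:box[3]]=1
    n,l,st,ce=cv2.connectedComponentsWithStats(cv2.morphologyEx(m*k,cv2.MORPH_OPEN,np.ones((3,3))))
    for i in range(1,n):
        if st[i,4]<300: continue
        cs=[x for x in cv2.findContours((l==i).astype(np.uint8),0,1)[0]];r=cv2.minAreaRect(max(cs,key=len));b=cv2.boxPoints(r)
        b=b[np.argsort(b[:,1])];t,q=b[:2].mean(0),b[2:].mean(0)
        if min(r[1])*2.5>max(r[1]): continue
        P,Q=ray(c,*t,zt),ray(c,*q,zt);d=(P-Q)[:2]
        print(t.round(),q.round(),"tip",P.round(),R.inv().apply(P-e).round(1),"base",R.inv().apply(Q-e).round(1),"len",np.linalg.norm(d).round(),"yaw",np.arctan2(d[1],d[0]).round(3),"now",s["tool_rot"][2].round(3))
E
python3 -c "
from h import *
stem('w4')"
```

```text
[253. 183.] [251. 259.] tip [383. 257.  29.] [13.8 -0.7 92.9] base [-50.8  -3.   93. ] len 65.0 yaw 2.793 now 2.829
```

Call:
play_rows(deltas=[0,-1,60,0,0,0.03,0.5,0,-1,100,0,0,0.03,0.5,0,-1,116,0,0,0.03,0.5,0,-1,116,0,0,0.03,0.3,0,-1,116,0,0,0.03,0.163,0,-1,116,0,0,0.03,0.163,0,-1,116,0,0,0.03,0.163,0,-1,116,0,0,0.03,0.1625,0,-1,116,0,0,0.03,0.1625])

```text
clock: 9.78
eef_pos: [395.2, 251.8, 4.6]
tool_rot: [3.141, 0.001, 2.798]
force: [0.9, -0.4, 1.0]
width: 13.9
gripper_force: 3.1
```

Call:
play_rows(deltas=[0,0,-10,0,0,0,0.1622,0,0,-22,0,0,0,0.1622,0,0,-34,0,0,0,0.1622,0,0,-46,0,0,0,0.1622,0,0,-58,0,0,0,0.1622,0,0,-70,0,0,0,0.1622,0,0,-82,0,0,0,0.1622,0,0,-94,0,0,0,0.1622,0,0,-105,0,0,0,0.1622,0,0,-105,0,0,0,0.1622])

```text
clock: 11.02
eef_pos: [395.5, 251.8, 110.1]
tool_rot: [3.14, 0.001, 2.798]
force: [-0.5, -0.0, -0.9]
width: 13.9
gripper_force: 3.5
```

```bash
python3 - <<'E'
from h import *
snap("wrist","w5");snap("side","s5")
a=cv2.imread("pics/w5.png")[100:340,120:400];b=cv2.imread("pics/s5.png")[140:240,150:250]
cv2.imwrite("pics/v5.png",np.hstack([cv2.resize(a,(420,360)),cv2.resize(b,(360,360),interpolation=2)]))
E
```

```text
(no output)
```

View pics/v5.png

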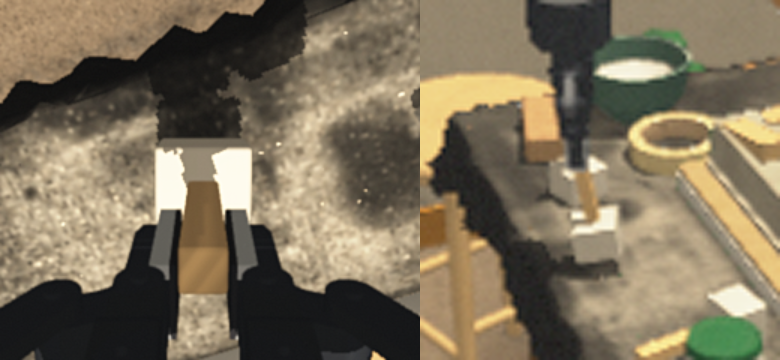

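Call:
play_rows(deltas=[0,0,8,0,0,0,0.1622,0,0,14,0,0,0,0.1622,0,0,19,0,0,0,0.1622,-5,0,20,0,0,0,0.1625,-10,0,20,0,0,0,0.1625,-15,0,20,0,0,0,0.1625,-15,0,20,0,0,0,0.1625])

```text
clock: 12.0
eef_pos: [409.5, 246.2, 89.1]
tool_rot: [3.142, -0.0, 2.797]
force: [-0.4, -0.3, -0.6]
width: 13.8
gripper_force: 4.4
```

```bash
python3 - <<'E'
from h import *
snap("wrist","w6");snap("side","s6")
a=cv2.imread("pics/w6.png")[100:340,120:400];b=cv2.imread("pics/s6.png")[140:240,150:250]
cv2.imwrite("pics/v6.png",np.hstack([cv2.resize(a,(420,360)),cv2.resize(b,(360,360),interpolation=2)]))
E
```

```text
(no output)
```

View pics/v6.png

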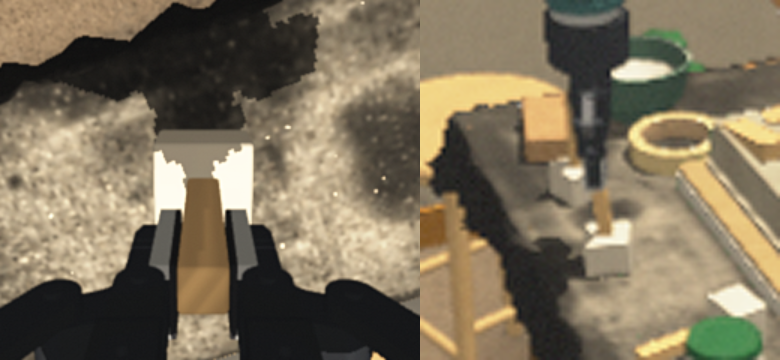

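Call:
play_rows(deltas=[0,0,3,0,0,0,0.163,0,0,5,0,0,0,0.163,0,0,5,0,0,0,0.18,0,0,5,0,0,0,0.25,0,0,5,0,0,0,0.35,0,0,5,0,0,0,0.35,0,0,-40,0,0,0,0.35,0,0,-85,0,0,0,0.35,0,0,-85,0,0,0,0.35])

```text
clock: 13.22
eef_pos: [410.8, 247.9, 177.1]
tool_rot: [3.136, 0.004, 2.797]
force: [0.2, 0.3, -0.2]
width: 29.7
gripper_force: 0.0
```

```bash
python3 - <<'E'
from h import *
yaw=np.arctan2(54-75,382-480);print(go([398,57,120],yaw));s,e,R=pose();print(e)
E
```

```text
(array([ -52.1, -184.3,   56.4]), array([ 0.004,  0.005, -0.555]))
[410.82035827 247.88072465 177.14576967]
```

Call:
play_rows(deltas=[-52,-184,0,0,0,-0.555,0.5,-52,-184,0,0,0,-0.555,0.5,-52,-184,0,0,0,-0.555,0.5,-52,-184,56,0,0,-0.555,0.5,-52,-184,56,0,0,-0.555,0.5,-52,-184,56,0,0,-0.555,0.5,-52,-184,56,0,0,-0.555,0.5,-52,-184,56,0,0,-0.555,0.5])

```text
clock: 14.22
eef_pos: [396.6, 57.4, 119.4]
tool_rot: [-3.141, 0.002, -2.927]
force: [0.4, -0.5, 0.6]
width: 42.7
gripper_force: 0.0
```

```bash
python3 -c "
from h import *
stem('w7');print(read_state()['qpos'])"
```

```text
[189.  90.] [189. 104.] tip [328.  -3.  29.] [ 79.8 -44.2  90. ] base [ 70.5 -44.8  90. ] len 9.0 yaw -2.989 now -2.928
[ 0.20040882  0.5512353  -0.5835516   2.28005496  0.67657358  0.47995456
  0.85446746]
```

View pics/w7.png

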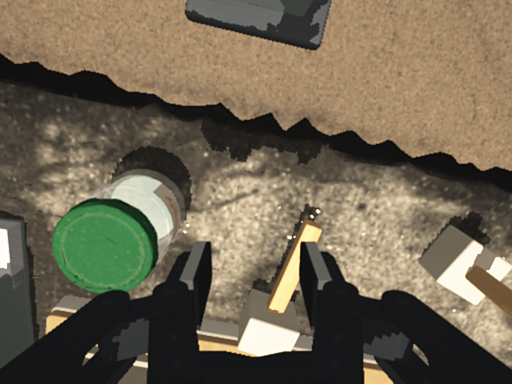

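```bash
python3 - <<'E'
from h import *
c=camera_info("wrist");s,e,R=pose()
P,Q=ray(c,311,228,29),ray(c,280,309,29);d=(P-Q)[:2];L=np.linalg.norm(d);yaw=np.arctan2(d[1],d[0])
g=P[:2]-14*d/L;print(P.round(),Q.round(),L,yaw,g,go([*g,120],yaw))
for p in((258,318),(285,318),(240,350),(292,350)):print(ray(c,*p,44).round())
E
```

```text
[409. 106.  29.] [487.  99.  29.] 77.83944446525685 3.0598542404454045 [423.36386167 104.4197266 ] (array([-36.3,  40.7,  -0.8]), array([-0.   ,  0.002,  0.296]))
[488.  80.  44.]
[484. 101.  44.]
[522.  72.  44.]
[513. 115.  44.]
```

Call:
play_rows(deltas=[-36,41,0,0,0,0.296,0.5,-36,41,0,0,0,0.296,0.5,-36,41,0,0,0,0.296,0.5,-36,41,0,0,0,0.296,0.5])

```text
clock: 14.78
eef_pos: [422.2, 103.0, 118.4]
tool_rot: [-3.141, -0.0, 3.059]
force: [0.5, -0.2, 0.1]
width: 42.8
gripper_force: 0.0
```

```bash
python3 -c "
from h import *
stem('w8',box=(120,300,150,360))"
```

```text
[260. 182.] [253. 280.] tip [407. 109.  29.] [15.2  4.4 89.4] base [-67.9  -0.6  89.4] len 83.0 yaw 2.997 now 3.058
```

Call:
play_rows(deltas=[0,3.5,60,0,0,0.06,0.5,0,3.5,100,0,0,0.06,0.5,0,3.5,113,0,0,0.06,0.5,0,3.5,113,0,0,0.06,0.3,0,3.5,113,0,0,0.06,0.163,0,3.5,113,0,0,0.06,0.163,0,3.5,113,0,0,0.06,0.163,0,3.5,113,0,0,0.06,0.1622,0,3.5,113,0,0,0.06,0.1622])

```text
clock: 15.95
eef_pos: [423.0, 106.6, 5.5]
tool_rot: [-3.141, 0.0, 2.996]
force: [-0.4, -1.5, 1.3]
width: 14.0
gripper_force: 5.2
```

Call:
play_rows(deltas=[0,0,-10,0,0,0,0.1622,0,0,-22,0,0,0,0.1622,0,0,-34,0,0,0,0.1622,0,0,-46,0,0,0,0.1622,0,0,-58,0,0,0,0.1622,0,0,-70,0,0,0,0.1622,0,0,-82,0,0,0,0.1622,0,0,-94,0,0,0,0.1622,0,0,-105,0,0,0,0.1622,0,0,-105,0,0,0,0.1622])

```text
clock: 17.2
eef_pos: [423.5, 107.0, 111.1]
tool_rot: [3.141, 0.001, 2.996]
force: [-0.0, -0.1, -2.1]
width: 14.0
gripper_force: 3.4
```

```bash
python3 - <<'E'
from h import *
c1,a=snap("wrist","w9");c,b=snap("side","s9");s,e,R=pose();u,v=proj(c,[e[0],e[1],70]).astype(int);print(u,v)
cv2.imwrite("pics/v9.png",np.hstack([cv2.resize(a[100:340,120:400],(420,360)),cv2.resize(b[v-50:v+50,u-50:u+50],(360,360),interpolation=2)]))
E
```

```text
214 214
```

View pics/v9.png

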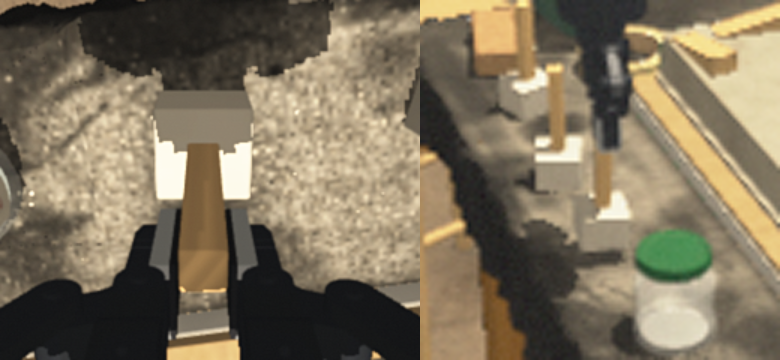

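Call:
play_rows(deltas=[0,0,10,0,0,0,0.1622,0,0,18,0,0,0,0.1622,0,0,23,0,0,0,0.1622,0,0,26,0,0,0,0.163,0,0,26,0,0,0,0.18,0,0,26,0,0,0,0.25,0,0,26,0,0,0,0.35,0,0,26,0,0,0,0.35,0,0,26,0,0,0,0.35,0,0,26,0,0,0,0.35])

```text
clock: 18.55
eef_pos: [423.0, 106.8, 84.4]
tool_rot: [3.142, 0.0, 2.997]
force: [0.2, -0.2, 0.0]
width: 30.1
gripper_force: 0.0
```

Call:
play_rows(deltas=[0,0,-40,0,0,0,0.35,0,0,-120,0,0,0,0.35,0,0,-150,0,0,0,0.35,0,0,-150,0,0,0,0.35,0,0,-150,0,0,0,0.35])

```text
clock: 19.18
eef_pos: [422.6, 106.2, 233.9]
tool_rot: [-3.141, -0.0, 2.996]
force: [-0.4, -0.4, 0.3]
width: 29.7
gripper_force: 0.0
```

```bash
cat >> h.py <<'E'
def feet(name,cam="top",z=34):
    c,im=snap(cam,name);h=cv2.cvtColor(im,cv2.COLOR_BGR2HSV)
    return c,im,h
E
python3 - <<'E'
from h import *
c,im=snap("top","t10");s,im2=None,None
c2,im2=snap("side","s10");c3,w=snap("wrist","w10");s,e,R=pose();print(e)
a=cv2.resize(im[195:265,175:305],(400,215),interpolation=2);b=cv2.resize(im2[150:270,150:290],(400,343),interpolation=2);
w=cv2.resize(w,(400,300))
o=np.zeros((560,800,3),np.uint8);o[:215,:400]=a;o[215:558,:400]=b;o[:300,400:]=w;cv2.imwrite("pics/v10.png",o)
E
```

```text
[422.10626124 106.50648389 233.18511525]
```

View pics/v10.png

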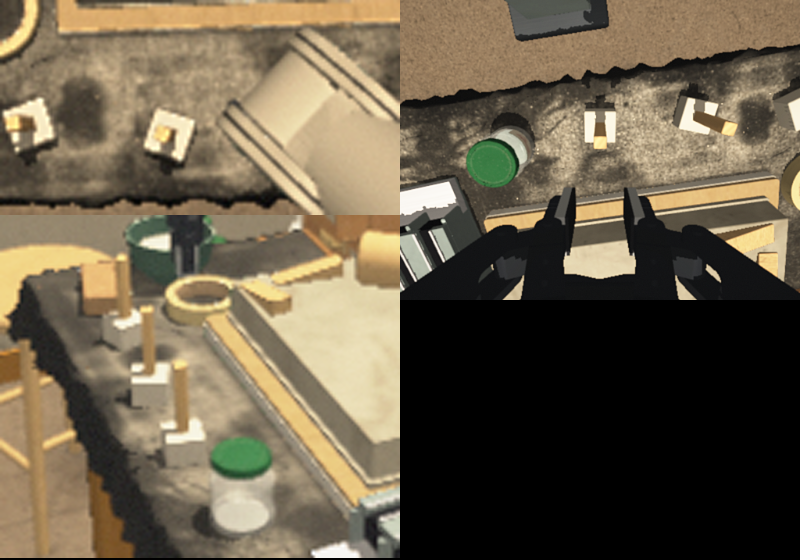

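```bash
python3 - <<'E'
from h import *
c=camera_info("wrist");s,e,R=pose();P=ray(c,256,181,120);print(P.round(),R.inv().apply(P-e).round())
print(go([480,-205,230],np.pi+.064))
E
```

```text
[412. 109. 120.] [ 10.   2. 113.]
(array([-102.1, -299.9,    3.2]), array([-0.001, -0.003, -0.208]))
```

Call:
play_rows(deltas=[-102,-300,0,0,0,-0.208,0.35,-102,-300,0,0,0,-0.208,0.35,-102,-300,0,0,0,-0.208,0.35,-102,-300,0,0,0,-0.208,0.35,-102,-300,0,0,0,-0.208,0.35,-102,-300,0,0,0,-0.208,0.35,-102,-300,0,0,0,-0.208,0.35,-102,-300,0,0,0,-0.208,0.35])

```text
clock: 20.32
eef_pos: [480.4, -202.6, 234.0]
tool_rot: [3.14, -0.001, -3.075]
force: [0.7, 0.5, -0.3]
width: 30.1
gripper_force: 0.0
```

```bash
python3 - <<'E'
from h import *
c,w=snap("wrist","w11");s,e,R=pose();print(e,s["tool_rot"]);cv2.imwrite("pics/v11.png",cv2.resize(w,(800,600),interpolation=2))
import pickle;pickle.dump(c,open("pics/c11","wb"))
E
```

```text
[ 480.49975633 -202.63327781  234.24020783] [ 3.14092063e+00 -4.14413016e-04 -3.07494340e+00]
```

View pics/v11.png

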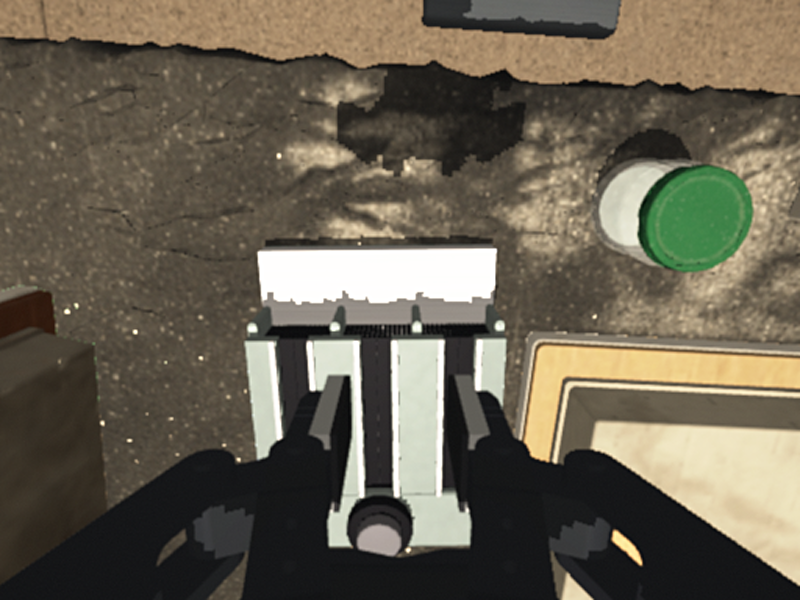

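```bash
python3 - <<'E'
from h import *
import pickle;c=pickle.load(open("pics/c11","rb"))
f=lambda u,v,z: ray(c,u*.64-.2,v*.64-.2,z)
A,B=f(258,250,22),f(496,248,22);C,D=f(246,340,71),f(506,338,71);print(A,B,C,D)
print("apron w",np.linalg.norm(A-B),"hood w",np.linalg.norm(C-D))
for u in(277,306,361,392,444,474):print(u,f(u,342,71).round(1))
for P,Q,x0 in((A,B,-90),(C,D,-40)):
    d=(Q-P)[:2];yaw=np.arctan2(-d[0],d[1]);m=(P+Q)[:2]/2;print("yaw",yaw,"org",m-x0*np.array([np.cos(yaw),np.sin(yaw)]))
print("button",f(380,532,79),f(380,548,71),"mould corner",f(532,345,30))
E
```

```text
[ 477.90636328 -302.31730024   22.        ] [ 465.44054808 -132.56048453   22.        ] [ 527.82287694 -297.9239923    71.        ] [ 515.57217595 -129.15591469   71.        ]
apron w 170.21390375193843 hood w 169.21212632783298
277 [ 527.9 -277.8   71. ]
306 [ 526.7 -259.    71. ]
361 [ 524.4 -223.2   71. ]
392 [ 523.1 -203.    71. ]
444 [ 520.9 -169.2   71. ]
474 [ 519.7 -149.6   71. ]
yaw 0.07330180078186595 org [ 561.431772   -210.84763666]
yaw 0.07246187772221825 org [ 561.59255791 -210.64401423]
button [ 666.48340031 -202.80551551   79.        ] [ 687.95997375 -201.90327893   71.        ] mould corner [534.55379912 -98.75150268  30.        ]
```

```bash
cat >> h.py <<'E'
TO=np.array([561.5,-210.7]);TY=.073
def tw(x,y): c,s=np.cos(TY),np.sin(TY);return TO+[c*x-s*y,s*x+c*y]
def wt(p): c,s=np.cos(TY),np.sin(TY);d=np.array(p)[:2]-TO;return np.array([c*d[0]+s*d[1],-s*d[0]+c*d[1]])
def standing(name):
    "standing plug near the image middle: foot top white outline at z=34 and stem top at z=120, tool frame"
    c,im=snap("wrist",name);s,e,R=pose();h=cv2.cvtColor(im,cv2.COLOR_BGR2HSV)
    m=((h[...,0]>8)&(h[...,0]<30)&(h[...,1]>60)&(h[...,2]>60)).astype(np.uint8);m[:90]=0;m[:,:200]=0;m[:,320:]=0
    n,l,st,ce=cv2.connectedComponentsWithStats(cv2.morphologyEx(m,cv2.MORPH_OPEN,np.ones((3,3))))
    for i in range(1,n):
        if st[i,4]>150:
            x,y,w,hh=st[i,:4];t=(x+w/2,y+hh);print("blob",st[i],"far tip edge",R.inv().apply(ray(c,*t,120)-e).round(1))
    return s,e,R
E
python3 -c "
from h import *
print(go([412,109,165],2.997))"
```

```text
(array([ 47.6, 315.5,  69.5]), array([ 0.001, -0.   ,  0.211]))
```

Call:
play_rows(deltas=[48,315,0,0,0,0.211,0.35,48,315,0,0,0,0.211,0.35,48,315,0,0,0,0.211,0.35,48,315,0,0,0,0.211,0.35,48,315,0,0,0,0.211,0.35,48,315,69,0,0,0.211,0.35,48,315,69,0,0,0.211,0.35,48,315,69,0,0,0.211,0.35,48,315,69,0,0,0.211,0.35])

```text
clock: 21.5
eef_pos: [413.9, 106.3, 166.7]
tool_rot: [3.141, 0.002, 2.992]
force: [-0.2, 0.6, -0.5]
width: 29.7
gripper_force: 0.0
```

```bash
python3 - <<'E'
from h import *
s,e,R=standing("w12");print(e,s["tool_rot"])
im=cv2.imread("pics/w12.png");h=cv2.cvtColor(im,cv2.COLOR_BGR2HSV)
for v in range(120,340,8):print(v,h[v,256].tolist(),h[v,246].tolist())
E
```

```text
blob [200  90  74  20 851] far tip edge [68.6 -9.4 46.5]
blob [  200   114   120   173 13224] far tip edge [-47.1   4.1  46.8]
blob [ 211  290   82   42 2291] far tip edge [-83.8  -1.4  46.9]
blob [ 210  324   92   33 2141] far tip edge [-105.7    1.4   46.9]
[413.95641405 106.23643676 166.65251913] [3.14084457e+00 2.62909354e-03 2.99194841e+00]
120 [15, 46, 33] [13, 54, 33]
128 [19, 58, 75] [19, 64, 84]
136 [18, 49, 26] [18, 64, 72]
144 [18, 65, 47] [18, 66, 123]
152 [16, 57, 58] [19, 67, 61]
160 [19, 61, 113] [19, 63, 125]
168 [18, 61, 138] [23, 22, 252]
176 [18, 58, 137] [24, 21, 252]
184 [17, 132, 112] [24, 20, 253]
192 [17, 133, 113] [25, 18, 254]
200 [16, 130, 112] [28, 15, 255]
208 [17, 132, 118] [21, 62, 196]
216 [26, 74, 255] [17, 92, 128]
224 [24, 94, 252] [15, 102, 90]
232 [18, 70, 117] [18, 64, 111]
240 [19, 68, 170] [19, 72, 141]
248 [19, 68, 117] [18, 63, 117]
256 [18, 66, 104] [17, 69, 115]
264 [18, 69, 126] [19, 68, 151]
272 [18, 70, 128] [19, 65, 137]
280 [19, 66, 93] [16, 70, 102]
288 [20, 43, 118] [19, 47, 119]
296 [17, 126, 87] [18, 94, 133]
304 [19, 120, 229] [19, 115, 231]
312 [18, 119, 227] [19, 115, 229]
320 [18, 86, 110] [18, 118, 218]
328 [19, 62, 229] [24, 51, 241]
336 [18, 68, 94] [20, 66, 96]
```

```bash
cat >> h.py <<'E'
def tip(name):
    c,im=snap("wrist",name);s,e,R=pose();h=cv2.cvtColor(im,cv2.COLOR_BGR2HSV)
    m=((h[...,0]>18)&(h[...,0]<30)&(h[...,1]>50)&(h[...,2]>235)).astype(np.uint8)
    n,l,st,ce=cv2.connectedComponentsWithStats(m)
    for i in range(1,n):
        if st[i,4]>100: 
            P=ray(c,*ce[i],120);r=cv2.minAreaRect(cv2.findContours((l==i).astype(np.uint8),0,1)[0][0]);print("tip",ce[i].round(1),st[i],P.round(1),R.inv().apply(P-e).round(1),r)
    return s,e,R
E
python3 -c "
from h import *
tip('w13')"
```

```text
tip [474.4 196.9] [462 186  26  22 407] [418.2 243.6 120. ] [ 16.3 136.6  46.6] ((474.4623107910156, 196.98287963867188), (19.365978240966797, 24.083332061767578), 24.443954467773438)
tip [257.5 220.2] [248 211  20  19 371] [413.2 108.7 120. ] [ 1.1  2.4 46.5] ((257.5, 220.0), (18.0, 19.0), 90.0)
tip [250.8 327.4] [210 321  82  14 189] [492.7  92.  120. ] [-80.   -2.3  46.7] ((250.4847869873047, 327.3884582519531), (2.432037591934204, 82.01371765136719), 82.23483276367188)
tip [503.2 358.8] [488 347  24  26 332] [548.1 270.6 120. ] [-108.1  182.7   46.9] ((499.5, 359.5), (25.0, 23.0), 90.0)
```

Call:
play_rows(deltas=[1,2,0,0,0,0,0.35,1,2,50,0,0,0,0.35,1,2,82,0,0,0,0.35,1,2,82,0,0,0,0.35,1,2,82,0,0,0,0.14,1,2,82,0,0,0,0.14,1,2,82,0,0,0,0.14,1,2,82,0,0,0,0.14])

```text
clock: 22.6
eef_pos: [412.7, 108.7, 84.1]
tool_rot: [3.141, 0.002, 2.993]
force: [0.5, -0.9, 7.1]
width: 13.3
gripper_force: 58.8
```

Call:
play_rows(deltas=[0,0,-40,0,0,0,0.12,0,0,-90,0,0,0,0.12,0,0,-115,0,0,0,0.12,0,0,-115,0,0,0,0.12])

```text
clock: 23.1
eef_pos: [413.2, 108.9, 199.8]
tool_rot: [3.14, 0.004, 2.993]
force: [0.5, 0.5, -1.9]
width: 13.4
gripper_force: 59.1
```

```bash
python3 - <<'E'
from h import *
s,e,R=pose();print(e,s["width"])
for y in(-55,0,55):
    p=tw(-70,y);print(y,p,go([*p,200],np.pi+TY))
E
```

```text
[413.16347729 108.87911524 199.78881174] 13.398473077242496
-55 [ 495.69786715 -270.65898025] (array([-1.378e+02, -3.631e+02, -1.000e-01]), array([ 0.001,  0.004, -0.222]))
0 [ 491.68643219 -215.80546268] (array([-1.258e+02, -3.095e+02, -1.000e-01]), array([ 0.001,  0.004, -0.222]))
55 [ 487.67499723 -160.95194511] (array([-1.137e+02, -2.558e+02, -1.000e-01]), array([ 0.001,  0.004, -0.222]))
```

Call:
play_rows(deltas=[-138,-363,0,0,0,-0.222,0.12,-138,-363,0,0,0,-0.222,0.12,-138,-363,0,0,0,-0.222,0.12,-138,-363,0,0,0,-0.222,0.12,-138,-363,0,0,0,-0.222,0.12,-138,-363,0,0,0,-0.222,0.12,-138,-363,0,0,0,-0.222,0.12,-138,-363,40,0,0,-0.222,0.12,-138,-363,85,0,0,-0.222,0.12,-138,-363,85,0,0,-0.222,0.12])

```text
clock: 24.35
eef_pos: [492.2, -268.9, 109.9]
tool_rot: [3.138, -0.007, -3.066]
force: [0.7, -0.2, -1.2]
width: 13.5
gripper_force: 59.8
```

```bash
cat >> h.py <<'E'
def st(lane):
    s,e,R=pose();print("t",s["clock"],"xy_t",wt(e).round(1),"z",e[2].round(1),"rot",np.round(s["tool_rot"],3),"w",s["width"].round(1),"f",s["force"].round(1),"to lane:",go([*tw(wt(e)[0],lane),e[2]],np.pi+TY))
E
python3 -c "
from h import *
st(-55)"
```

```text
Traceback (most recent call last):
  File "h.py", line 52, in st
    s,e,R=pose();print("t",s["clock"],"xy_t",wt(e).round(1),"z",e[2].round(1),"rot",np.round(s["tool_rot"],3),"w",s["width"].round(1),"f",s["force"].round(1),"to lane:",go([*tw(wt(e)[0],lane),e[2]],np.pi+TY))
                                                                                                                  ^^^^^^^^^^^^^^^^
AttributeError: 'float' object has no attribute 'round'
```

Call:
play_rows(deltas=[0,0,0,0,0,0,0.12,0,0,0,0,0,0,0.12])

```text
clock: 24.6
eef_pos: [496.2, -270.6, 114.8]
tool_rot: [-3.14, 0.002, -3.067]
force: [0.2, -0.2, -1.6]
width: 13.0
gripper_force: 59.8
```

```bash
sed -i 's/s\["width"\].round(1)/round(s["width"],1)/' h.py; python3 -c "
from h import *
st(-55)"
```

```text
t 24.6 xy_t [-69.5 -54.9] z 114.8 rot [-3.140e+00  2.000e-03 -3.067e+00] w 13.0 f [ 0.2 -0.2 -1.6] to lane: (array([ 0. , -0.1,  0. ]), array([-0.001,  0.002,  0.002]))
```

Call:
play_rows(deltas=[0,0,3,0,0,0,0.12,0,0,6,0,0,0,0.12,0,0,8,0,0,0,0.12,0,0,10,0,0,0,0.12,0,0,10,0,0,0,0.12])

```text
clock: 25.22
eef_pos: [495.7, -270.9, 105.9]
tool_rot: [-3.139, 0.001, -3.068]
force: [-4.4, -0.3, 19.4]
width: 13.0
gripper_force: 62.7
```

Call:
play_rows(deltas=[-6,0,-1,0,0,0,0.12,-12,0,-1,0,0,0,0.12,-18,0,-1,0,0,0,0.12,-24,0,-1,0,0,0,0.12,-30,0,-0.5,0,0,0,0.12,-36,0,-0.5,0,0,0,0.12,-42,0,-0.5,0,0,0,0.12,-48,0,-0.5,0,0,0,0.12,-54,0,-0.5,0,0,0,0.12,-60,0,-0.5,0,0,0,0.12])

```text
clock: 26.48
eef_pos: [552.3, -267.0, 104.1]
tool_rot: [-3.14, -0.006, -3.068]
force: [-3.3, -1.1, -2.5]
width: 13.4
gripper_force: 62.3
```

```bash
python3 -c "
from h import *
st(-55)"
```

```text
t 26.475 xy_t [-13.2 -55.5] z 104.1 rot [-3.14  -0.006 -3.068] w 13.4 f [-3.3 -1.1 -2.5] to lane: (array([-0. ,  0.5, -0. ]), array([-0.001, -0.006,  0.   ]))
```

Call:
play_rows(deltas=[0,0,1,0,0,0,0.12,0,0,2,0,0,0,0.12,0,0,2,0,0,0,0.12])

```text
clock: 26.85
eef_pos: [554.2, -266.8, 103.5]
tool_rot: [-3.14, -0.002, -3.068]
force: [-5.8, -0.7, 14.5]
width: 13.2
gripper_force: 64.7
```

```bash
python3 -c "
from h import *
st(-55)"
```

```text
t 26.85 xy_t [-11.4 -55.4] z 103.5 rot [-3.140e+00 -2.000e-03 -3.068e+00] w 13.2 f [-5.8 -0.7 14.5] to lane: (array([-0. ,  0.4, -0. ]), array([-0.002, -0.002,  0.001]))
```

Call:
play_rows(deltas=[-2,0,-0.7,0,0,0,0.12,-4,0,-0.7,0,0,0,0.12,-6,0,-0.7,0,0,0,0.12,-8,0,-0.7,0,0,0,0.12,-10,0,-0.7,0,0,0,0.12])

```text
clock: 27.48
eef_pos: [557.6, -266.7, 102.5]
tool_rot: [-3.14, -0.015, -3.069]
force: [-18.0, 0.1, 18.0]
width: 13.1
gripper_force: 65.1
```

```bash
python3 -c "
from h import *
st(-55)"
```

```text
t 27.475 xy_t [ -7.9 -55.5] z 102.5 rot [-3.14  -0.015 -3.069] w 13.1 f [-18.    0.1  18. ] to lane: (array([ 0. ,  0.5, -0. ]), array([-0.002, -0.015, -0.001]))
```

Call:
play_rows(deltas=[3,0,-1,0,0,0,0.12,5,0,-2,0,0,0,0.16,5,0,-2,0,0,0,0.19,5,0,-2,0,0,0,0.22,5,0,-2,0,0,0,0.22,5,0,-2,0,0,0,0.22])

```text
clock: 28.22
eef_pos: [560.4, -265.6, 104.7]
tool_rot: [3.142, 0.001, -3.067]
force: [0.1, 0.3, 0.2]
width: 18.4
gripper_force: 0.0
```

```bash
python3 -c "
from h import *
st(-55)
c,w=snap('wrist','w14');c2,a=snap('side','s14');u,v=proj(c2,[*tw(-8,-55),100]).astype(int)
cv2.imwrite('pics/v14.png',np.hstack([cv2.resize(w[100:384,100:420],(406,360)),cv2.resize(a[v-50:v+50,u-50:u+50],(360,360),interpolation=2)]))
"
```

```text
t 28.225 xy_t [ -5.1 -54.7] z 104.7 rot [ 3.142e+00  1.000e-03 -3.067e+00] w 18.4 f [0.1 0.3 0.2] to lane: (array([ 0. , -0.3, -0. ]), array([0.   , 0.001, 0.001]))
```

View pics/v14.png

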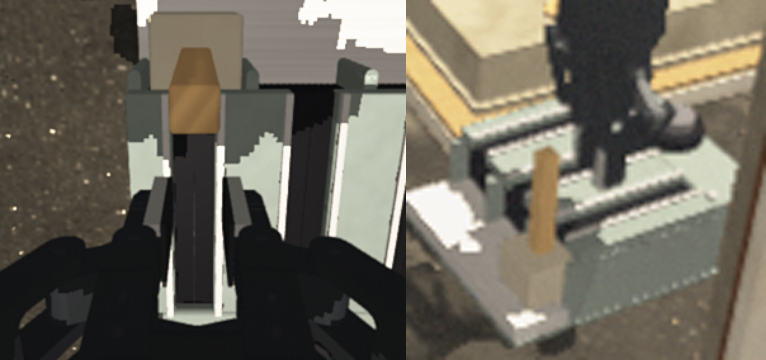

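```bash
python3 - <<'E'
from h import *
c=camera_info("wrist");f=lambda u,v,z:wt(ray(c,100+u*320/406,100+v*284/360,z)).round(1)
print("tip face L/R near/far",f(170,112,142),f(219,112,142),f(170,133,142),f(219,133,142))
print("foot top corners near",f(152,12,56),f(241,12,56),"mid",f(152,60,56),f(241,60,56),"noses",f(137,65,71),f(250,65,71),"hood edge",f(128,95,71),"slot",f(172,140,71),f(220,140,71))
c2=camera_info("side");u,v=proj(c2,[*tw(-8,-55),100]).astype(int);g=lambda a,b,z:wt(ray(c2,u-50+a/3.6,v-50+b/3.6,z)).round(1)
print("side tip",g(139,152,142),"side tip if low",g(139,152,130),"foot top at stem",g(137,250,56))
E
```

```text
tip face L/R near/far [-50.8 -61.3] [-50.8 -48.1] [-44.8 -61.4] [-44.8 -48. ]
foot top corners near [-73.9 -74.3] [-73.9 -33.9] mid [-52.1 -75. ] [-52.1 -33.2] noses [-52.1 -79.9] [-52.1 -30.8] hood edge [-38.8 -84.5] slot [-17.6 -65.3] [-17.5 -43.3]
side tip [-50.3 -58.9] side tip if low [-41.2 -45.6] foot top at stem [-48.5 -62. ]
```

Call:
play_rows(deltas=[0,0,-50,0,0,0,0.4,20,0,-60,0,0,0.18,0.4,45,0,-60,0,0,0.4,0.4,45,0,-60,0,0,0.6,0.4,45,0,-60,0,0,0.8,0.4,45,0,-60,0,0,1.0,0.4,45,0,-60,0,0,1.2,0.4,45,0,-60,0,0,1.4,0.4,45,0,-60,0,0,1.571,0.4,45,0,-60,0,0,1.571,0.4])

```text
clock: 29.58
eef_pos: [515.2, -268.9, 164.7]
tool_rot: [3.141, 0.0, 1.642]
force: [0.5, 0.3, 0.8]
width: 34.2
gripper_force: 0.0
```

```bash
sed -i 's/np.pi+TY))$/np.pi\/2+TY))/' h.py; python3 - <<'E'
from h import *
st(-55)
c,w=snap('wrist','w15');s,e,R=pose();h=cv2.cvtColor(w,cv2.COLOR_BGR2HSV);print(np.round(s["qpos"],2),s["width"])
m=((h[...,0]>8)&(h[...,0]<28)&(h[...,1]>90)).astype(np.uint8)
n,l,sta,ce=cv2.connectedComponentsWithStats(m)
for i in range(1,n):
    if sta[i,4]>150:print(sta[i],ce[i].round(),wt(ray(c,*ce[i],142)).round(1))
E
```

```text
t 29.575 xy_t [-50.4 -54.7] z 164.7 rot [3.141 0.    1.642] w 34.2 f [0.5 0.3 0.8] to lane: (array([-0.3,  0. ,  0. ]), array([ 0.   ,  0.   , -0.002]))
[ 0.69  0.64 -0.4   1.77  0.33  0.8   0.19] 33.69274193954408
[    0    46    99   327 23982] [ 42. 211.] [-167.4  -37.9]
[ 242  187   26   63 1398] [254. 220.] [-51.1 -43.8]
[283 334  22  16 191] [294. 342.] [ -26.9 -125.1]
[471 344  41  28 418] [497. 353.] [ 101.9 -134.1]
[249 346  27  11 202] [261. 351.] [ -47.5 -132.1]
```

Call:
play_rows(deltas=[0,0,30,0,0,0,0.4,0,0,60,0,0,0,0.4,0,0,84,0,0,0,0.4,0,0,84,0,0,0,0.25,0,0,84,0,0,0,0.15,0,0,84,0,0,0,0.15,0,0,84,0,0,0,0.15,0,0,84,0,0,0,0.15])

```text
clock: 30.62
eef_pos: [515.2, -269.3, 80.9]
tool_rot: [3.141, 0.0, 1.645]
force: [-1.0, -0.1, -0.6]
width: 13.5
gripper_force: 34.3
```

```bash
python3 -c "
from h import *
st(-55)"
```

```text
t 30.625 xy_t [-50.5 -55. ] z 80.9 rot [3.141 0.    1.645] w 13.5 f [-1.  -0.1 -0.6] to lane: (array([ 0.,  0., -0.]), array([0.   , 0.   , 0.001]))
```

Call:
play_rows(deltas=[0,4,0,0,0,0,0.15,0,8,0,0,0,0,0.15,0,12,0,0,0,0,0.15,0,16,0,0,0,0,0.15,0,20,0,0,0,0,0.15])

```text
clock: 31.25
eef_pos: [535.2, -267.6, 80.5]
tool_rot: [-3.141, -0.0, 1.645]
force: [-1.2, -0.5, 0.2]
width: 13.6
gripper_force: 34.3
```

```bash
python3 -c "
from h import *
st(-55)"
```

```text
t 31.25 xy_t [-30.4 -54.9] z 80.5 rot [-3.141 -0.     1.645] w 13.6 f [-1.2 -0.5  0.2] to lane: (array([-0.1, -0. , -0. ]), array([-0.   , -0.   ,  0.001]))
```

Call:
play_rows(deltas=[0,5,0,0,0,0,0.15,0,10,0.5,0,0,0,0.15,0,15,1,0,0,0,0.15,0,20,1,0,0,0,0.15,0,24,1,0,0,0,0.15,0,24,1,0,0,0,0.15])

```text
clock: 32.0
eef_pos: [559.0, -266.3, 80.0]
tool_rot: [-3.141, 0.001, 1.645]
force: [-2.5, -0.9, 5.1]
width: 13.6
gripper_force: 35.2
```

```bash
python3 -c "
from h import *
st(-55)"
```

```text
t 32.0 xy_t [ -6.6 -55.2] z 80.0 rot [-3.141e+00  1.000e-03  1.645e+00] w 13.6 f [-2.5 -0.9  5.1] to lane: (array([ 0.2,  0. , -0. ]), array([-0.   ,  0.001,  0.001]))
```

Call:
play_rows(deltas=[0,2,0.5,0,0,0,0.15,0,4,0.5,0,0,0,0.15,0,6,0.5,0,0,0,0.15,0,8,0.5,0,0,0,0.15,0,10,0.5,0,0,0,0.15])

```text
clock: 32.62
eef_pos: [565.5, -266.1, 79.8]
tool_rot: [-3.135, 0.001, 1.644]
force: [-8.4, -0.2, 14.3]
width: 13.6
gripper_force: 37.0
```

Call:
play_rows(deltas=[0,2,-0.6,0,0,0,0.15,0,4,-0.6,0,0,0,0.15,0,6,-0.6,0,0,0,0.15,0,8,-0.6,0,0,0,0.15])

```text
clock: 33.12
eef_pos: [575.1, -265.0, 79.8]
tool_rot: [-3.138, 0.0, 1.644]
force: [-6.1, -0.1, 7.9]
width: 13.1
gripper_force: 36.0
```

```bash
python3 -c "
from h import *
st(-55)"
```

```text
t 33.125 xy_t [  9.6 -55.1] z 79.8 rot [-3.138  0.     1.644] w 13.1 f [-6.1 -0.1  7.9] to lane: (array([ 0.1,  0. , -0. ]), array([-0.004,  0.   ,  0.   ]))
```

Call:
play_rows(deltas=[0,2,0,0,0,0,0.15,0,4,0,0,0,0,0.15,0,6,0,0,0,0,0.15,0,8,0,0,0,0,0.15,0,10,0,0,0,0,0.15])

```text
clock: 33.75
eef_pos: [585.9, -263.6, 79.0]
tool_rot: [-3.139, -0.001, 1.645]
force: [-2.8, 0.6, 1.5]
width: 13.3
gripper_force: 34.6
```

Call:
play_rows(deltas=[0,0,1,0,0,0,0.15,0,0,2,0,0,0,0.15])

```text
clock: 34.0
eef_pos: [585.8, -263.9, 77.2]
tool_rot: [-3.14, -0.0, 1.645]
force: [-4.2, -0.5, 0.8]
width: 13.5
gripper_force: 34.6
```

Call:
play_rows(deltas=[0,-1,0,0,0,0,0.15,0,-1,0,0,0,0,0.18,0,-1,0,0,0,0,0.25,0,-1,0,0,0,0,0.4,0,-1,0,0,0,0,0.4,0,-1,-10,0,0,0,0.4,0,-1,-60,0,0,0,0.4,0,-1,-110,0,0,0,0.4,0,-1,-140,0,0,0,0.4,0,-1,-140,0,0,0,0.4])

```text
clock: 35.25
eef_pos: [587.8, -264.3, 221.4]
tool_rot: [3.136, 0.003, 1.645]
force: [-0.1, -1.2, -0.0]
width: 34.4
gripper_force: 0.0
```

```bash
cat >> h.py <<'E'
def stems(name,zt=128):
    c,im=snap("top",name);print("top view tip by line of sight:")
    h=cv2.cvtColor(im,cv2.COLOR_BGR2HSV);k=np.zeros(im.shape[:2],np.uint8)
    for x,y in((-90,-85),(126,85)):pass
    u0,v0=proj(c,[*tw(120,85),100]).astype(int);u1,v1=proj(c,[*tw(-100,-85),60]).astype(int)
    k[v0:v1,u0:u1]=1;m=((h[...,0]>8)&(h[...,0]<30)&(h[...,1]>60)).astype(np.uint8)*k
    n,l,sta,ce=cv2.connectedComponentsWithStats(m)
    for i in range(1,n):
        if sta[i,4]>3:print(sta[i],[wt(ray(c,*ce[i],z)).round(1).tolist() for z in(128,142)])
E
python3 - <<'E'
from h import *
c,w=snap('wrist','w16');s,e,R=pose();st(-55)
h=cv2.cvtColor(w,cv2.COLOR_BGR2HSV)
m=((h[...,0]>8)&(h[...,0]<28)&(h[...,1]>90)).astype(np.uint8)
n,l,sta,ce=cv2.connectedComponentsWithStats(m)
for i in range(1,n):
    if sta[i,4]>150:x,y,a,b=sta[i,:4];print(sta[i],"wid px",a,[ (z,wt(ray(c,x,y+b,z)).round(1),wt(ray(c,x+a,y+b,z)).round(1)) for z in(128,142)])
print(go([*tw(-51,0),200],2.7),go([418.2,243.6,200],2.8))
E
```

```text
t 35.3 xy_t [ 21.  -55.1] z 219.3 rot [3.139e+00 1.000e-03 1.645e+00] w 33.8 f [-0.5 -0.1 -0.6] to lane: (array([ 0.1,  0. , -0. ]), array([0.003, 0.001, 0.001]))
[394   0 118   9 571] wid px 118 [(128, array([113.3,  75.5]), array([190.8,  75.5])), (142, array([107.9,  72.2]), array([180.8,  72.3]))]
[    0    67    69   306 14157] wid px 69 [(128, array([-212.8, -222.5]), array([-149.4, -222.9])), (142, array([-198.9, -208.1]), array([-139.3, -208.5]))]
[412 141  97  37 731] wid px 97 [(128, array([141.5, -38.3]), array([215.4, -38.4])), (142, array([134.4, -34.8]), array([203.9, -34.9]))]
[242 172  18  35 537] wid px 18 [(128, array([ 12.3, -61.2]), array([ 26.3, -61.3])), (142, array([ 12.8, -56.4]), array([ 26. , -56.4]))]
[256 305  17  36 203] wid px 17 [(128, array([  23.2, -187.9]), array([  38.4, -188. ])), (142, array([  23.1, -175.6]), array([  37.4, -175.6]))]
[429 314  83  12 454] wid px 83 [(128, array([ 175.9, -172.6]), array([ 249.5, -173. ])), (142, array([ 166.7, -161.2]), array([ 235.9, -161.5]))]
[358 364  25  20 168] wid px 25 [(128, array([ 119.2, -237.6]), array([ 142.8, -237.7])), (142, array([ 113.4, -222.3]), array([ 135.6, -222.4]))]
(array([ 55.2, -72. ,  19. ]), array([ 0.002,  0.003, -1.055])) (array([ 518.8, -130.4,   18.2]), array([ 1.000e-03,  3.000e-03, -1.155e+00]))
```

Call:
play_rows(deltas=[300,-120,0,0,0,0.2,0.4,300,-120,0,0,0,0.419,0.4,300,-130,0,0,0,0.419,0.4,300,-130,0,0,0,0.419,0.4,300,-130,0,0,0,0.419,0.4,519,-130,0,0,0,0.419,0.4,519,-130,0,0,0,0.419,0.4,519,-130,0,0,0,0.419,0.4,519,-130,0,0,0,0.419,0.4,519,-130,40,0,0,0.419,0.4])

```text
clock: 36.55
eef_pos: [418.3, 249.9, 178.4]
tool_rot: [3.139, -0.007, 1.232]
force: [0.1, -1.2, -0.4]
width: 34.4
gripper_force: 0.0
```

Call:
play_rows(deltas=[0,0,0,0,0,0,0.4,0,0,0,0,0,0,0.4,0,0,0,0,0,0,0.4])

```text
clock: 36.92
eef_pos: [418.7, 243.7, 178.6]
tool_rot: [3.14, -0.001, 1.224]
force: [0.4, -0.3, -0.2]
width: 34.1
gripper_force: 0.0
```

```bash
python3 -c "
from h import *
s,e,R=tip('w17');print(e,s['tool_rot'])"
```

```text
tip [503.   14.4] [497   0  15  36 353] [589.4 309.6 120. ] [119.9 138.2  58.9] ((504.0, 17.5), (35.0, 14.0), 90.0)
tip [471.2  89.2] [ 427   17   85  147 6153] [566.4 275.6 120. ] [ 80.1 128.1  58.9] ((471.9153137207031, 89.74940490722656), (140.8412322998047, 45.87342834472656), 68.6001968383789)
[418.65243838 243.77508061 178.58867879] [ 3.14034987e+00 -1.29915040e-03  1.22428034e+00]
```

```bash
cat >> h.py <<'E'
def sb(name,z,img=None):
    "stem blob: lower (far) edge at height z; centre of the tip = half a stem back along camera-down direction"
    c,im=snap("wrist",name);s,e,R=pose();h=cv2.cvtColor(im,cv2.COLOR_BGR2HSV)
    m=((h[...,0]>8)&(h[...,0]<28)&(h[...,1]>90)).astype(np.uint8)
    n,l,sta,ce=cv2.connectedComponentsWithStats(m)
    for i in range(1,n):
        x,y,a,b=sta[i,:4]
        if sta[i,4]>150 and 150<x+a/2<360 and 130<y+b<320:
            A,B=R.inv().apply(ray(c,x,y+b,z)-e),R.inv().apply(ray(c,x+a,y+b,z)-e);print(sta[i],"tip edge tool",A.round(1),B.round(1),"centre",((A+B)/2+[7,0,0]).round(1))
    return s,e
E
python3 -c "
from h import *
sb('w18',120)"
```

```text
[245 177  22  49 898] tip edge tool [-7.4 -7.5 58.5] [-7.5  7.3 58.5] centre [-0.4 -0.1 58.5]
```

Call:
play_rows(deltas=[0,0,50,0,0,0,0.4,0,0,95,0,0,0,0.4,0,0,118,0,0,0,0.4,0,0,118,0,0,0,0.3,0,0,118,0,0,0,0.14,0,0,118,0,0,0,0.14,0,0,118,0,0,0,0.14,0,0,118,0,0,0,0.14])

```text
clock: 38.02
eef_pos: [418.4, 244.2, 60.3]
tool_rot: [3.141, -0.001, 1.226]
force: [0.7, 0.4, 4.6]
width: 13.2
gripper_force: 58.8
```

Call:
play_rows(deltas=[0,0,-40,0,0,0,0.13,0,0,-90,0,0,0,0.13,0,0,-125,0,0,0,0.13,0,0,-125,0,0,0,0.13,0,0,-125,0,0,0,0.13])

```text
clock: 38.65
eef_pos: [417.3, 243.4, 183.9]
tool_rot: [-3.141, 0.001, 1.225]
force: [-0.2, 0.5, -1.0]
width: 13.4
gripper_force: 59.0
```

```bash
python3 -c "
from h import *
print(go([*tw(-70,0),185],np.pi/2+TY));st(0);sb('w19',245)"
```

```text
(array([-406.9,  225.4,   -0.7]), array([-0.001,  0.001, -0.418]))
t 38.65 xy_t [-110.7  463.4] z 183.9 rot [-3.141e+00  1.000e-03  1.225e+00] w 13.4 f [-0.2  0.5 -1. ] to lane: (array([-4.235e+02,  1.882e+02,  4.000e-01]), array([-0.001,  0.001, -0.418]))
```

Call:
play_rows(deltas=[-407,225,0,0,0,-0.418,0.13,-407,225,0,0,0,-0.418,0.13,-407,225,0,0,0,-0.418,0.13,-407,225,0,0,0,-0.418,0.13,-407,225,0,0,0,-0.418,0.13,-407,225,0,0,0,-0.418,0.13,-407,225,0,0,0,-0.418,0.13,-407,225,0,0,0,-0.418,0.13,-407,225,0,0,0,-0.418,0.13,-407,225,0,0,0,-0.418,0.13])

```text
clock: 39.95
eef_pos: [491.2, -213.6, 183.4]
tool_rot: [-3.14, -0.002, 1.645]
force: [0.7, -0.5, -1.3]
width: 13.2
gripper_force: 58.8
```

Call:
play_rows(deltas=[0,0,40,0,0,0,0.13,0,0,80,0,0,0,0.13,0,0,96,0,0,0,0.13,0,0,96,0,0,0,0.13,0,0,96,0,0,0,0.13])

```text
clock: 40.58
eef_pos: [493.1, -214.8, 89.8]
tool_rot: [3.14, 0.001, 1.645]
force: [-0.7, -1.0, -1.4]
width: 13.6
gripper_force: 58.7
```

```bash
python3 -c "
from h import *
st(0)"
```

```text
t 40.575 xy_t [-68.6   0.9] z 89.8 rot [3.140e+00 1.000e-03 1.645e+00] w 13.6 f [-0.7 -1.  -1.4] to lane: (array([-0.9, -0. ,  0. ]), array([0.002, 0.001, 0.001]))
```

Call:
play_rows(deltas=[-1,0,3,0,0,0,0.13,-1,0,6.5,0,0,0,0.13,-1,0,7,0,0,0,0.13,-1,0,7,0,0,0,0.2,-1,0,7,0,0,0,0.25,-1,0,7.5,0,0,0,0.25,-1,0,7.5,0,0,0,0.15,-1,0,7.5,0,0,0,0.15,-1,0,7.5,0,0,0,0.15])

```text
clock: 41.7
eef_pos: [491.9, -216.0, 81.0]
tool_rot: [-3.141, -0.0, 1.644]
force: [0.2, 0.1, -1.8]
width: 13.5
gripper_force: 34.3
```

Call:
play_rows(deltas=[0,5,0,0,0,0,0.15,0,10,0,0,0,0,0.15,0,15,0,0,0,0,0.15,0,20,0,0,0,0,0.15,0,25,0,0,0,0,0.15,0,30,0,0,0,0,0.15])

```text
clock: 42.45
eef_pos: [522.3, -213.8, 81.1]
tool_rot: [-3.142, -0.0, 1.644]
force: [0.6, 0.1, -1.2]
width: 13.7
gripper_force: 34.3
```

```bash
python3 -c "
from h import *
st(0)"
```

```text
t 42.45 xy_t [-39.3  -0.2] z 81.1 rot [-3.142 -0.     1.644] w 13.7 f [ 0.6  0.1 -1.2] to lane: (array([ 0.2, -0. ,  0. ]), array([-0., -0., -0.]))
```

Smooth; on to x ≈ -6, then press lightly.

Call:
play_rows(deltas=[0,5,0,0,0,0,0.15,0,10,0,0,0,0,0.15,0,15,0.5,0,0,0,0.15,0,20,0.5,0,0,0,0.15,0,25,1,0,0,0,0.15,0,30,1,0,0,0,0.15,0,33,1.2,0,0,0,0.15,0,33,1.2,0,0,0,0.15])

```text
clock: 43.45
eef_pos: [552.5, -212.1, 80.4]
tool_rot: [-3.136, 0.001, 1.643]
force: [-5.8, 0.4, 8.8]
width: 13.4
gripper_force: 35.9
```

Call:
play_rows(deltas=[0,2,-0.5,0,0,0,0.15,0,4,-0.5,0,0,0,0.15,0,6,-0.5,0,0,0,0.15,0,8,-0.5,0,0,0,0.15,0,10,-0.5,0,0,0,0.15])

```text
clock: 44.08
eef_pos: [565.0, -210.8, 80.3]
tool_rot: [3.142, -0.0, 1.644]
force: [-0.5, -0.6, 1.1]
width: 13.3
gripper_force: 34.4
```

Call:
play_rows(deltas=[0,0,0.8,0,0,0,0.15,0,0,0.8,0,0,0,0.15])

```text
clock: 44.32
eef_pos: [565.3, -210.7, 80.3]
tool_rot: [3.141, 0.0, 1.644]
force: [-1.5, 0.5, 5.5]
width: 13.9
gripper_force: 35.2
```

Floor still. Continue.

Call:
play_rows(deltas=[0,2,0,0,0,0,0.15,0,4,0,0,0,0,0.15,0,6,0,0,0,0,0.15,0,8,0,0,0,0,0.15,0,9,0,0,0,0,0.15])

```text
clock: 44.95
eef_pos: [571.3, -210.6, 80.1]
tool_rot: [-3.136, 0.001, 1.643]
force: [-6.9, -0.0, 9.8]
width: 13.3
gripper_force: 36.1
```

Call:
play_rows(deltas=[0,2,-0.3,0,0,0,0.15,0,4,-0.3,0,0,0,0.15,0,6,-0.3,0,0,0,0.15,0,8,-0.3,0,0,0,0.15,0,8,-0.3,0,0,0,0.15])

```text
clock: 45.58
eef_pos: [582.1, -209.3, 79.6]
tool_rot: [3.141, -0.0, 1.644]
force: [0.0, -0.5, -1.8]
width: 13.9
gripper_force: 34.3
```

Call:
play_rows(deltas=[0,0,1.5,0,0,0,0.15,0,0,2.5,0,0,0,0.15])

```text
clock: 45.82
eef_pos: [581.7, -209.5, 77.2]
tool_rot: [-3.141, -0.0, 1.644]
force: [-0.1, -0.1, -1.2]
width: 13.4
gripper_force: 34.3
```

Free descent: in the well. Release and rise, then check.

Call:
play_rows(deltas=[0,0,0,0,0,0,0.18,0,0,0,0,0,0,0.25,0,0,0,0,0,0,0.4,0,0,0,0,0,0,0.4,0,0,-10,0,0,0,0.4,0,0,-60,0,0,0,0.4,0,0,-110,0,0,0,0.4,0,0,-145,0,0,0,0.4,0,0,-145,0,0,0,0.4,0,0,-145,0,0,0,0.4])

```text
clock: 47.08
eef_pos: [581.2, -209.6, 222.2]
tool_rot: [-3.141, 0.0, 1.644]
force: [0.9, 0.4, -1.0]
width: 33.9
gripper_force: 0.0
```

```bash
python3 -c "
from h import *
for z in (128,142): sb('w20_%d'%z,z)
st(0);snap('side','s20');snap('top','t20')
c,im=snap('top','t20')
h=cv2.cvtColor(im,cv2.COLOR_BGR2HSV);u,v=proj(c,[427,389,120]).astype(int);print(u,v)
m=((h[...,0]>8)&(h[...,0]<30)&(h[...,1]>60)&(h[...,2]>150)).astype(np.uint8);k=np.zeros_like(m);k[v-15:v+20,u-15:u+15]=1
n,l,sta,ce=cv2.connectedComponentsWithStats(m*k)
for i in range(1,n):
    if sta[i,4]>5:print(sta[i],ce[i],ray(c,*ce[i],120))
for p in((427,389),): print(go([*p,185],-2.806+np.pi),go([*p,185],-2.806+1.5*np.pi))
"
```

```text
[246 173  18  35 524] tip edge tool [-6.8 -7.2 93.6] [-6.9  6.9 93.6] centre [ 0.2 -0.2 93.6]
[246 227  19  44 541] tip edge tool [-62.2  -7.7  93.6] [-62.2   8.1  93.5] centre [-55.2   0.2  93.6]
[247 174  18  35 511] tip edge tool [-2.5 -6.3 79.2] [-2.5  6.9 79.2] centre [ 4.5  0.3 79.2]
[247 227  19  45 549] tip edge tool [-54.5  -6.8  79.2] [-54.5   8.1  79.2] centre [-47.5   0.6  79.2]
t 47.175 xy_t [19.4 -0.1] z 221.2 rot [-3.139e+00 -1.000e-03  1.644e+00] w 34.8 f [ 0.1  0.3 -0. ] to lane: (array([0.1, 0. , 0. ]), array([-0.002, -0.001,  0.   ]))
179 235
[182 221   5   5  15] [183.6 223.4] [464.64044693 375.62790504 120.        ]
[191 220   3   7  13] [192.23076923 222.53846154] [466.75470451 349.29956164 120.        ]
[186 227   7  15  19] [189.94736842 235.36842105] [428.06548549 356.22906793 120.        ]
[176 232  11  10  47] [180.25531915 235.08510638] [429.46838686 385.70707717 120.        ]
(array([ 608., -110.,   37.]), array([-0.002,  0.   ,  1.308])) (array([ 608., -110.,   37.]), array([-0.002, -0.001, -0.262]))
```

Call:
play_rows(deltas=[300,-110,0,0,0,-0.2,0.4,300,-110,0,0,0,-0.262,0.4,300,-110,0,0,0,-0.262,0.4,300,-110,0,0,0,-0.262,0.4,300,-110,0,0,0,-0.262,0.4,608,-110,0,0,0,-0.262,0.4,608,-110,0,0,0,-0.262,0.4,608,-110,0,0,0,-0.262,0.4,608,-110,0,0,0,-0.262,0.4,608,-110,0,0,0,-0.262,0.4])

```text
clock: 48.58
eef_pos: [427.5, 388.6, 221.9]
tool_rot: [-3.141, 0.001, 1.906]
force: [1.0, -0.7, -0.8]
width: 34.3
gripper_force: 0.0
```

Call:
play_rows(deltas=[0,0,20,0,0,0,0.4,0,0,40,0,0,0,0.4,0,0,40,0,0,0,0.4,0,0,40,0,0,0,0.4])

```text
clock: 49.08
eef_pos: [428.1, 387.0, 182.8]
tool_rot: [3.141, -0.0, 1.906]
force: [0.6, -0.0, 0.1]
width: 34.2
gripper_force: 0.0
```

```bash
python3 -c "
from h import *
s,e=sb('w21',120);print(e,s['tool_rot'])"
```

```text
[252 173  22  47 813] tip edge tool [-4.4 -2.6 63.1] [-4.5 12.5 63.1] centre [ 2.5  5.  63.1]
[428.29692396 387.08818333 183.12520645] [ 3.14060475e+00 -6.81478407e-04  1.90540291e+00]
```

Call:
play_rows(deltas=[2.5,5,0,0,0,0,0.4,2.5,5,50,0,0,0,0.4,2.5,5,100,0,0,0,0.4,2.5,5,123,0,0,0,0.4,2.5,5,123,0,0,0,0.3,2.5,5,123,0,0,0,0.14,2.5,5,123,0,0,0,0.14,2.5,5,123,0,0,0,0.14,2.5,5,123,0,0,0,0.14])

```text
clock: 50.25
eef_pos: [432.2, 391.0, 60.2]
tool_rot: [3.14, -0.0, 1.906]
force: [-0.2, -1.0, 4.0]
width: 13.0
gripper_force: 58.8
```

Call:
play_rows(deltas=[0,0,-40,0,0,0,0.13,0,0,-90,0,0,0,0.13,0,0,-135,0,0,0,0.13,0,0,-135,0,0,0,0.13,0,0,-135,0,0,0,0.13])

```text
clock: 50.88
eef_pos: [431.5, 389.9, 193.8]
tool_rot: [-3.141, 0.001, 1.906]
force: [-0.8, 0.5, -1.8]
width: 13.1
gripper_force: 59.1
```

```bash
python3 -c "
from h import *
print(go([*tw(-70,55),195],np.pi/2+TY));st(55)"
```

```text
(array([-5.388e+02, -1.280e+02, -5.000e-01]), array([-0.001,  0.001,  0.262]))
t 50.875 xy_t [-85.8 608.5] z 193.8 rot [-3.141e+00  1.000e-03  1.906e+00] w 13.1 f [-0.8  0.5 -1.8] to lane: (array([-534.7, -143.2,    0.7]), array([-0.001,  0.001,  0.262]))
```

Call:
play_rows(deltas=[-270,-64,0,0,0,0.2,0.13,-270,-64,0,0,0,0.262,0.13,-270,-64,0,0,0,0.262,0.13,-270,-64,0,0,0,0.262,0.13,-539,-128,0,0,0,0.262,0.13,-539,-128,0,0,0,0.262,0.13,-539,-128,0,0,0,0.262,0.13,-539,-128,0,0,0,0.262,0.13,-539,-128,0,0,0,0.262,0.13,-539,-128,0,0,0,0.262,0.13])

```text
clock: 52.12
eef_pos: [486.3, -166.0, 192.2]
tool_rot: [-3.138, 0.001, 1.634]
force: [-1.0, 0.6, -1.6]
width: 13.4
gripper_force: 59.0
```

Call:
play_rows(deltas=[0,0,0,0,0,0,0.13,0,0,40,0,0,0,0.13,0,0,90,0,0,0,0.13,0,0,105,0,0,0,0.13,0,0,105,0,0,0,0.13,0,0,105,0,0,0,0.13])

```text
clock: 52.88
eef_pos: [489.4, -159.9, 90.8]
tool_rot: [3.139, 0.001, 1.645]
force: [0.7, -0.4, -1.0]
width: 13.2
gripper_force: 58.9
```

```bash
python3 -c "
from h import *
st(55)"
```

```text
t 52.875 xy_t [-68.2  55.9] z 90.8 rot [3.139e+00 1.000e-03 1.645e+00] w 13.2 f [ 0.7 -0.4 -1. ] to lane: (array([-0.9, -0. ,  0. ]), array([0.003, 0.001, 0.001]))
```

Call:
play_rows(deltas=[-1,0,4,0,0,0,0.13,-1,0,7,0,0,0,0.13,-1,0,7.5,0,0,0,0.13,-1,0,7.5,0,0,0,0.2,-1,0,7.5,0,0,0,0.25,-1,0,8,0,0,0,0.25,-1,0,8,0,0,0,0.15,-1,0,8,0,0,0,0.15,-1,0,8,0,0,0,0.15])

```text
clock: 54.0
eef_pos: [488.2, -161.3, 81.4]
tool_rot: [3.142, -0.0, 1.644]
force: [-0.3, -0.1, 0.4]
width: 13.6
gripper_force: 34.3
```

Call:
play_rows(deltas=[0,5,0,0,0,0,0.15,0,10,0,0,0,0,0.15,0,15,0,0,0,0,0.15,0,20,0,0,0,0,0.15,0,25,0,0,0,0,0.15,0,30,0,0,0,0,0.15])

```text
clock: 54.75
eef_pos: [513.7, -159.6, 81.5]
tool_rot: [-3.131, 0.001, 1.643]
force: [-6.7, 1.1, 13.1]
width: 13.0
gripper_force: 36.3
```

```bash
python3 -c "
from h import *
st(55)"
```

```text
t 54.75 xy_t [-44.   54.5] z 81.5 rot [-3.131e+00  1.000e-03  1.643e+00] w 13.0 f [-6.7  1.1 13.1] to lane: (array([ 0.5, -0. , -0. ]), array([-0.01 ,  0.001, -0.001]))
```

Call:
play_rows(deltas=[0,0,-0.8,0,0,0,0.15,0,5,-0.8,0,0,0,0.15,0,10,-0.8,0,0,0,0.15,0,15,-0.5,0,0,0,0.15,0,20,-0.3,0,0,0,0.15,0,25,-0.3,0,0,0,0.15,0,29,-0.2,0,0,0,0.15,0,33,-0.2,0,0,0,0.15,0,33,-0.2,0,0,0,0.15])

```text
clock: 55.88
eef_pos: [551.4, -156.6, 81.6]
tool_rot: [3.141, -0.0, 1.644]
force: [-0.1, 0.0, -2.5]
width: 13.6
gripper_force: 34.6
```

```bash
python3 -c "
from h import *
st(55)"
```

```text
t 55.875 xy_t [-6.2 54.7] z 81.6 rot [ 3.141 -0.     1.644] w 13.6 f [-0.1  0.  -2.5] to lane: (array([0.3, 0. , 0. ]), array([ 0., -0.,  0.]))
```

Lower 0.8 for light contact, then step.

Call:
play_rows(deltas=[0,0,0.8,0,0,0,0.15,0,2,0.8,0,0,0,0.15,0,4,0.8,0,0,0,0.15,0,6,0.8,0,0,0,0.15,0,8,0.8,0,0,0,0.15,0,10,0.8,0,0,0,0.15])

```text
clock: 56.62
eef_pos: [560.6, -156.2, 80.9]
tool_rot: [-3.141, 0.0, 1.644]
force: [-4.2, -0.3, 6.1]
width: 13.5
gripper_force: 35.6
```

Call:
play_rows(deltas=[0,2,0,0,0,0,0.15,0,4,0,0,0,0,0.15,0,6,0,0,0,0,0.15,0,8,0,0,0,0,0.15,0,10,0,0,0,0,0.15])

```text
clock: 57.25
eef_pos: [570.6, -155.5, 80.9]
tool_rot: [-3.141, 0.0, 1.644]
force: [-4.4, -0.1, 4.6]
width: 13.7
gripper_force: 35.5
```

Call:
play_rows(deltas=[0,2,0.1,0,0,0,0.15,0,4,0.1,0,0,0,0.15,0,6,0.1,0,0,0,0.15,0,8,0.1,0,0,0,0.15,0,10,0.1,0,0,0,0.15])

```text
clock: 57.88
eef_pos: [580.3, -154.8, 80.8]
tool_rot: [-3.14, 0.0, 1.644]
force: [-4.2, 0.2, 5.8]
width: 13.2
gripper_force: 35.8
```

Call:
play_rows(deltas=[0,2,0.1,0,0,0,0.15,0,4,0.1,0,0,0,0.15,0,6,0.1,0,0,0,0.15,0,8,0.1,0,0,0,0.15,0,10,0.1,0,0,0,0.15])

```text
clock: 58.5
eef_pos: [590.1, -154.2, 80.7]
tool_rot: [-3.14, 0.0, 1.643]
force: [-4.9, -0.2, 6.1]
width: 13.6
gripper_force: 36.1
```

Call:
play_rows(deltas=[0,2,0.1,0,0,0,0.15,0,4,0.1,0,0,0,0.15,0,6,0.1,0,0,0,0.15,0,8,0.1,0,0,0,0.15,0,10,0.1,0,0,0,0.15])

```text
clock: 59.12
eef_pos: [600.1, -153.4, 80.6]
tool_rot: [-3.14, 0.0, 1.644]
force: [-4.6, -0.4, 5.8]
width: 13.8
gripper_force: 36.0
```

Call:
play_rows(deltas=[0,2,0.1,0,0,0,0.15,0,4,0.1,0,0,0,0.15,0,6,0.1,0,0,0,0.15,0,8,0.1,0,0,0,0.15])

```text
clock: 59.62
eef_pos: [607.7, -152.5, 79.9]
tool_rot: [-3.139, -0.0, 1.644]
force: [-3.4, 0.0, 1.2]
width: 13.3
gripper_force: 34.9
```

```bash
python3 -c "
from h import *
st(55)"
```

```text
t 59.625 xy_t [50.3 54.7] z 79.9 rot [-3.139 -0.     1.644] w 13.3 f [-3.4  0.   1.2] to lane: (array([ 0.3, -0. ,  0. ]), array([-0.003, -0.   , -0.   ]))
```

Force gone: test the drop.

Call:
play_rows(deltas=[0,-0.5,1,0,0,0,0.15,0,-0.5,2.5,0,0,0,0.15])

```text
clock: 59.88
eef_pos: [607.6, -152.7, 77.6]
tool_rot: [-3.14, 0.0, 1.644]
force: [-3.1, 0.7, 0.7]
width: 13.6
gripper_force: 34.9
```

Call:
play_rows(deltas=[0,-1,2.5,0,0,0,0.15,0,-1,2.5,0,0,0,0.18,0,-1,2.5,0,0,0,0.25,0,-1,2.5,0,0,0,0.4,0,-1,2.5,0,0,0,0.4,0,-1,-10,0,0,0,0.4,0,-1,-60,0,0,0,0.4,0,-1,-110,0,0,0,0.4,0,-1,-145,0,0,0,0.4,0,-1,-145,0,0,0,0.4])

```text
clock: 61.12
eef_pos: [609.6, -152.6, 227.2]
tool_rot: [3.134, 0.002, 1.644]
force: [0.7, -0.9, -0.4]
width: 34.2
gripper_force: 0.0
```

```bash
python3 -c "
from h import *
sb('w30',128);st(55)
c,w=snap('wrist','w31');h=cv2.cvtColor(w,cv2.COLOR_BGR2HSV);m=((h[...,0]>8)&(h[...,0]<28)&(h[...,1]>90)).astype(np.uint8)
n,l,sta,ce=cv2.connectedComponentsWithStats(m)
for i in range(1,n):
    x,y,a,b=sta[i,:4]
    if 150<sta[i,4]<1500 and 130<x<360:print(sta[i],wt(ray(c,x,y+b,128)).round(1),wt(ray(c,x+a,y+b,128)).round(1))
b=tw(102,0);print(go([*b,150],np.pi/2+TY))
"
```

```text
[ 184    0  328  131 8944] tip edge tool [ 52.1 -51.3  96.8] [ 51.7 193.2  97.6] centre [58.9 71.  97.2]
[242 171  18  35 502] tip edge tool [-6.8 -9.1 97. ] [-6.8  5.3 97. ] centre [ 0.2 -1.9 97. ]
[211 225  19  43 422] tip edge tool [-62.  -36.   96.9] [-62.1 -19.9  97. ] centre [-55.1 -28.   97. ]
t 61.175 xy_t [50.8 54.4] z 225.0 rot [3.138e+00 1.000e-03 1.644e+00] w 33.9 f [ 0.2 -0.2 -0.9] to lane: (array([ 0.6, -0. , -0. ]), array([ 0.003,  0.001, -0.   ]))
[244 172  18  35 518] [41.9 47.6] [56.1 47.5]
[213 226  19  43 468] [15.3 -7.4] [31.2 -7.4]
[212 275  21  49 631] [ 12.2 -62.3] [ 30.9 -62.4]
[358 376  26   8 184] [ 148.5 -130.9] [ 173.3 -131. ]
(array([-54.4,  52.2,  73.5]), array([ 0.,  0., -0.]))
```

Call:
play_rows(deltas=[-54,52,0,0,0,0,0,-54,52,0,0,0,0,0,-54,52,0,0,0,0,0,-54,52,60,0,0,0,0,-54,52,110,0,0,0,0,-54,52,130,0,0,0,0,-54,52,130,0,0,0,0,-54,52,130,0,0,0,0])

```text
clock: 62.22
eef_pos: [664.8, -202.5, 95.2]
tool_rot: [3.138, 0.001, 1.644]
force: [-0.9, -0.6, 0.3]
width: 0.4
gripper_force: 0.0
```

```bash
python3 -c "
from h import *
st(0)"
```

```text
t 62.225 xy_t [103.7   0.6] z 95.2 rot [3.138e+00 1.000e-03 1.644e+00] w 0.4 f [-0.9 -0.6  0.3] to lane: (array([-0.6, -0. ,  0. ]), array([0.004, 0.001, 0.   ]))
```

Call:
play_rows(deltas=[-0.5,-1,3,0,0,0,0,-0.5,-1,6,0,0,0,0,-0.5,-1,9,0,0,0,0,-0.5,-1,12,0,0,0,0,-0.5,-1,14,0,0,0,0,-0.5,-1,14,0,0,0,0])

```text
clock: 62.98
eef_pos: [664.2, -203.5, 86.5]
tool_rot: [3.137, 0.003, 1.643]
force: [-10.5, 1.4, 39.2]
width: -0.2
gripper_force: 19.5
```

Call:
play_rows(deltas=[0,0,-6,0,0,0,0,0,0,-30,0,0,0,0,0,0,-80,0,0,0,0,0,0,-130,0,0,0,0,0,0,-130,0,0,0,0,0,0,-130,0,0,0,0])

```text
clock: 63.72
eef_pos: [661.3, -203.5, 208.1]
tool_rot: [-3.14, 0.0, 1.644]
force: [-0.2, 0.9, 0.3]
width: 0.1
gripper_force: 0.0
```

```bash
python3 - <<'E'
from h import *
c,im=snap("side","s40");c2,w=snap("wrist","w40");s,e,R=pose();print(e,s["force"])
u,v=proj(c,[*tw(20,0),90]).astype(int)
cv2.imwrite("pics/v40.png",np.hstack([cv2.resize(im[v-55:v+45,u-50:u+50],(400,400),interpolation=2),cv2.resize(w,(400,400))]))
E
```

```text
[ 660.90040768 -203.36134893  206.95593739] [ 0.37648109  1.0592533  -0.01519963]
```

View pics/v40.png

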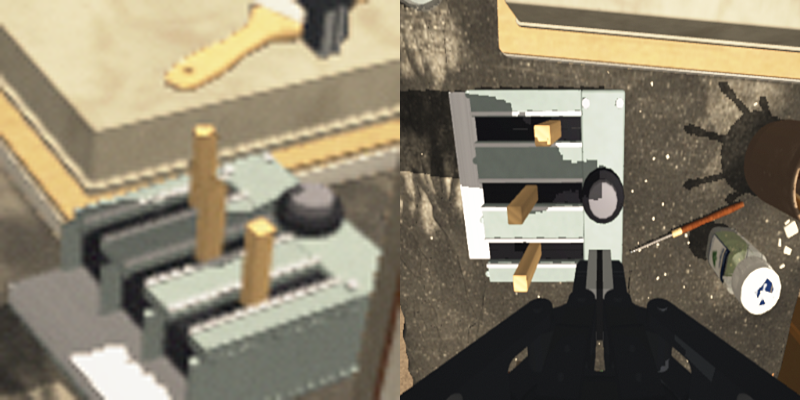

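Call:
play_rows(deltas=[0,0,50,0,0,0,0,0,0,90,0,0,0,0,0,0,112,0,0,0,0,0,0,112,0,0,0,0,0,0,112,0,0,0,0])

```text
clock: 64.45
eef_pos: [663.3, -203.2, 98.2]
tool_rot: [3.139, 0.0, 1.644]
force: [0.1, -0.0, 1.0]
width: -0.1
gripper_force: 0.0
```

Call:
play_rows(deltas=[0,0,1,0,0,0,0,0,0,2,0,0,0,0,0,0,2,0,0,0,0])

```text
clock: 64.82
eef_pos: [662.3, -203.4, 95.3]
tool_rot: [3.141, 0.0, 1.644]
force: [0.4, 0.3, -0.5]
width: 0.1
gripper_force: 0.0
```

Call:
play_rows(deltas=[0,0,1,0,0,0,0,0,0,2,0,0,0,0,0,0,2,0,0,0,0])

```text
clock: 65.2
eef_pos: [662.2, -203.3, 93.0]
tool_rot: [3.142, 0.0, 1.644]
force: [0.1, 0.5, 1.9]
width: 0.1
gripper_force: 0.7
```

Call:
play_rows(deltas=[0,0,1,0,0,0,0,0,0,2,0,0,0,0,0,0,2,0,0,0,0])

```text
clock: 65.58
eef_pos: [662.2, -203.3, 91.0]
tool_rot: [3.142, 0.0, 1.644]
force: [-0.7, 0.1, 3.0]
width: 0.2
gripper_force: 1.3
```

Call:
play_rows(deltas=[0,0,1,0,0,0,0,0,0,2,0,0,0,0,0,0,2,0,0,0,0])

```text
clock: 65.95
eef_pos: [662.2, -203.3, 88.9]
tool_rot: [3.142, 0.0, 1.644]
force: [-1.2, 0.3, 3.3]
width: -0.0
gripper_force: 1.9
```

Call:
play_rows(deltas=[0,0,1,0,0,0,0,0,0,2,0,0,0,0,0,0,2.5,0,0,0,0])

```text
clock: 66.32
eef_pos: [662.3, -203.3, 87.1]
tool_rot: [3.142, 0.0, 1.644]
force: [-2.9, 0.1, 10.6]
width: 0.2
gripper_force: 5.0
```

Call:
play_rows(deltas=[0,0,-5,0,0,0,0,0,0,-30,0,0,0,0,0,0,-80,0,0,0,0,0,0,-130,0,0,0,0,0,0,-130,0,0,0,0,0,0,-130,0,0,0,0,0,0,-130,0,0,0,0,0,0,-130,0,0,0,0])

```text
clock: 67.32
eef_pos: [661.5, -203.2, 214.8]
tool_rot: [-3.139, -0.001, 1.644]
force: [-1.2, 0.4, -0.2]
width: -0.1
gripper_force: 0.0
```

```bash
python3 -c "
from cell import *
print(finish_job())"
```

```text
the job is handed in; nothing more can be done
None
```

All three plugs were stood up together, then fed home into their own wells; the start button was pressed to its stop and released, and the job was handed in at about 67 s, with no verdict returned.

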